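# Set a rail in the drilling jig and hold the gauge arm at the mark

## Task

Get the long rail ready for drilling: push it square and flush into the corner of the jig, against both the long fence and the end stop. Then squeeze the lock button on the gauge arm's grip head to release it, pull the arm out until its pointer stands level with the middle of the brass clip on the scale, and finish still holding the head there, because the arm's spring pulls it back if you let go. The rail must stay in its corner; leave everything else on the bench where it lies.

Things in the scene. Friction and masses are not known exactly. Their poses are not given: they have to be found in the camera images.
- jig: the drilling jig, fixed: a black plate 250 mm (jig x, -135 to 115 mm) by 440 mm (jig y, -240 to 200 mm), 6 mm thick, with a fence corner and a gauge on it. Origin on the table, under the fence's front face; x points away from the robot across the fence, y along the fence, z up (turned a little from the world axes)
- corner (a point): the inside corner of the jig, at jig x = 0, y = -120 mm, on the plate (6 mm above the table). From it the aluminium fence runs to +y for 313 mm, its front face x = 0 toward the robot, 22 mm thick; the end stop runs 102 mm toward the robot, its face looking to +y. Both have their tops 28 mm above the table. Ticks every 10 mm on the fence's top, longer every 50 mm
- tube_mouth (a point): the mouth of the gauge's fixed grey square outer tube, at jig x = 82, y = -85 mm, 34 mm above the table. The tube lies along y behind the fence, 26 mm square, its brackets 34 mm wide, top at 50 mm, from y = -235 to -85 mm; the arm slides out of it to +y
- rail: the long rail: aluminium box section 40 mm (its x) by 210 mm (its y) by 25 mm high, 0.2 to 0.4 kg, loose on the plate in front of the fence, a little askew. Origin at the centre of its underside, 6 mm above the table. Flush in the corner its origin is at jig x = -20 mm, y = -15 mm and its axes are parallel to the jig's. It slides at about 1 to 4 N
- gauge_arm (a joint): how far the telescoping gauge arm is pulled out of its tube, m: 0 fully in, 0.135 at most, growing along jig +y. It is parked at 0, where a latch blocks it after 1.5 mm of play unless the lock button is pressed; beyond 0.02 it is clear of the latch and the button no longer matters. A spring of 2 to 3 N always pulls it back in when it is let go
- grip_head (a point): where to grip the arm's grey head, on its middle line (jig x = 82 mm) at the button's height, 46 mm above the table; moves with the arm. The head is 28 mm (jig x) by 36 mm (jig y), 12 to 64 mm above the table, 46 mm clear behind the fence; a lower block, top at 35 mm, continues it 26 mm to +y. Grip from above, fingers closing along jig x. Axes as the jig's
- lock_button (a joint): how far the lock button is pressed, m: 0 free, 0.005 fully in; the arm is free from 0.003 on. Round black button, 18 mm across, on the head's +x side (away from the robot), level with grip_head; it stands 7 mm proud (35 mm over head and button) and goes in toward -x when head and button are squeezed between the fingers: 4 N to start, 8 N fully in
- pointer_tip (a point): the tip of the arm's pointer, a flat steel blade 4 mm wide and 3 mm thick, 34 mm above the table, reaching from the head over the back half of the fence. It moves with the arm; the blade is 36 mm further along jig +y than grip_head. Axes as the jig's
- clip: the brass clip sitting fixed on the front half of the fence's top: 10 mm (x) by 14 mm (y), 5 mm high with an upright rib 3 mm thick across its middle, 9 mm more. Origin under its centre, on the fence's top 28 mm above the table; axes as the jig's. Its rib is the mark: the pointer is on the mark when pointer_tip and the clip have the same jig y
- short_offcut: a short offcut of the same 40 x 25 mm aluminium box section, only 80 mm long, lying on the table just off the jig's +y edge; bystander, origin under its centre
- washer: a loose steel washer, 32 mm across and 6 mm thick, lying on the jig's plate behind the far +y end of the fence; bystander, origin under its centre
- screwdriver: a screwdriver lying on the table off the jig's -y edge; bystander
- spool: a white plastic wire spool, 90 mm across, 50 mm high, standing on its flange on the table; bystander
- jar: a closed jar, 60 mm across, 80 mm high; bystander
- carton: a small closed cardboard carton 150 x 110 x 70 mm; bystander
- wrench: a steel wrench lying on the table; bystander
Mind the look-alikes: they are no part of the job. Of the things shaped like the rail, the aluminium one is meant.

How it is judged:
By the outcome, as a careful person would: the job done as asked, in the order asked, and still so for the second after the job is handed in, while the arm keeps its last pose, push and grip.
It also fails if it takes over 72 s, if anything falls off the work surface, if the arm or the gripper's body presses on something with over 40 N, if the wrist force passes 120 N, or if a joint passes its speed limit or range.

## Robot

A 6-joint arm with a two-finger parallel gripper is mounted at the origin on the work surface. World frame = base frame: x ahead of the robot, y to its left, z up, the work surface at z = 0. Lengths are in m, angles in rad, forces in N, time in s.
With the tool pointing down it reaches from about 0.25 to 0.775 m from the base axis. Payload 4 kg.
Tool frame: the origin (TCP) lies midway between the tips of the shut fingers; the grasp point (between the pads) lies 19 mm behind it; x points along the fingers, z is the direction in which the jaws open and shut, and the axes are right-handed (so a half turn about x gives the same grasp; the last joint's range is limited). The gripper opens to 85 mm and grips with 20 to 120 N. Pads are 22 mm wide; open, the fingers measure 114 mm over their backs; the gripper's body (76 mm by 85 mm) begins 54 mm behind the grasp point. The pads swing forward as they close: fully open they stand 13 mm farther back than shut.
Start: joints at [1.028, 0.087, 1.371, -0, 1.684, -0.103], TCP at [0.234, 0.498, 0.231] pointing down, gripper open.
Joint ranges: [-3.1, 3.1], [-0.76, 2.03], [0.27, 2.55], [-1.08, 4.22], [0.17, 2.65], [-2.57, 2.57]. Speed limits (rad/s): [2.79, 2.79, 3.14, 3.14, 3.14, 3.14].

## Interface

Orientations are given as a unit quaternion [x, y, z, w].
In Python, from station import telemetry, imaging, manip gives the robot as it stands.
- The arm moves only by the tool move_arm, never from a script. Its argument "increments" is one flat list of numbers, 4 for each row, row after row: the shift along the tool's x, y, z normalised to -1 to 1, where 1 is 25 cm, then the turn about the tool's x normalised to -1 to 1, where 1 is 180 degrees. A call has 1 to 20 rows; each row is the pose to reach, as a shift and turn from the pose commanded when the call began, along the tool's axes at that moment, turning the shorter way round; what a row does not reach only later rows make up. A row lasts 1/10 s, in which the tool goes at most 50 mm and 8.59 degrees, less where a joint would pass 70% of its speed; a pose out of reach is approached as far as the arm can. A call with a number of a shift or a turn outside -1 to 1 is refused whole. A call with a gripper value outside its range is refused whole. "grip" is the opening, from -1 (shut) to 1 (fully open), set as the call begins (left out, the last holds). The fingers move at their own pace and stop on an object; the grip force is fixed at half the most. Time passes only in rows, so rows that repeat a pose let the fingers close. It gives the time, the measured TCP pose, the force and the opening at its end, in the units of the state.
- telemetry.read_state(): the state, without advancing time (a new reading comes with each control period).
- imaging.grab_frame(name): name is "scene" or "top" or "wrist"; returns a dict with "img" (400x640x3 uint8, blue, green, red), "range_z" (400x640 float32, m along the optical axis (not along the pixel's ray), 0 where there is no reading), "mtx" (3x3 intrinsics, pixels), "view" (4x4, takes a point from world to camera coordinates). Camera axes: x right, y up, looking along -z (the intrinsics and any distortion apply to the point x, -y, -z); pixel columns grow to the right and rows downward; lengths in m; the calibration is good to about 2 mm. A picture is of the moment at which its call begins.
- manip.finish_job(): hands the job in, once; it reports no verdict.
Trained networks look in a picture, given as the dict that the camera call returned (one of the last four; its "shot" number tells which), for a name from the list of things; names that differ only in an ending like _2 or _b are one class to them, and where a whole thing is asked for, a point or a joint stands for the part that bears it (a point fixed in the world has none). Each returns a list of dicts, best first, with "conf" (0 to 1); they miss things now and then, are a little off and sometimes report something else, mostly with a low value. They report only what shows in the picture. A call takes as long as a camera call. They do not tell look-alikes from the thing itself.
- imaging.masks_of(picture, query): "region" (400x640 bool, what is visible of it) and "box" ([centre column, centre row, width, height] in pixels, round what is visible of it).
The state is a dict: "t": time; "joint_pos": joint angles; "joint_vel": joint speeds; "joint_torque": joint torques, N m; "eef_pos": TCP position; "eef_rot": TCP orientation; "ft_force": force on the tool from outside, world axes, zero at the start; "wrist_torque": the same for the moment, N m; "grip_width": finger opening in m.
Only numpy, scipy, OpenCV 4.12 (cv2) and the standard library are available. Lean on these libraries where they do the work, as an engineer would, in place of code of your own. Each camera call takes 0.05 s, during which the arm holds its last target.

## Working session

There is one attempt and no reset: what is moved stays moved. The work goes in short steps, Python scripts to look and compute and a tool call to move; the robot and the scene stay as the last step left them, time stands still between calls to the robot, and variables do not carry over. Pictures are saved under pics/ and viewed, and the job is handed in when it is done.

Besides the shell and the picture viewer there is one more tool, called after ">>>" by a JSON object that holds its "method" and its "body". move_arm: Moves the arm, as the interface text tells. Its arguments: {"type":"object","properties":{"increments":{"type":"array"},"grip":{"type":"number"}},"required":["increments"]}

```bash
ls; mkdir -p pics; python3 - <<'E'
from station import telemetry, imaging
import cv2, numpy as np
s=telemetry.read_state()
print({k:np.round(v,4).tolist() for k,v in s.items()})
for n in ["scene","top","wrist"]:
    f=imaging.grab_frame(n); cv2.imwrite(f"pics/{n}0.png",f["img"]); np.savez(f"{n}0.npz",**{k:f[k] for k in("img","range_z","mtx","view")})
    print(n,f.keys(),f["mtx"].round(1).tolist(),f["view"].round(4).tolist())
E
```

```text
pics
{'t': 0.0, 'joint_pos': [1.0279, 0.088, 1.3723, 0.0, 1.6836, -0.1031], 'joint_vel': [0.0005, -0.0026, -0.0001, -0.0006, 0.0005, 0.0009], 'joint_torque': [-0.0004, -35.1868, -31.327, -0.0003, 0.0107, -0.0], 'eef_pos': [0.2339, 0.4972, 0.2301], 'eef_rot': [-0.3793, 0.5977, 0.3785, 0.5963], 'ft_force': [-0.0273, 0.5295, -0.0071], 'wrist_torque': [0.0238, 0.0318, -0.0223], 'grip_width': 0.0856}
scene dict_keys(['img', 'range_z', 'mtx', 'view', 'shot']) [[405.1, 0.0, 318.0], [0.0, 405.1, 205.8], [0.0, 0.0, 1.0]] [[-0.5489, 0.8358, -0.0137, 0.2341], [-0.6967, -0.4483, 0.5601, 0.2862], [0.462, 0.317, 0.8283, -1.4144], [0.0, 0.0, 0.0, 1.0]]
top dict_keys(['img', 'range_z', 'mtx', 'view', 'shot']) [[473.5, 0.0, 312.7], [0.0, 473.5, 201.2], [0.0, 0.0, 1.0]] [[-0.0088, -1.0, 0.0008, 0.0259], [0.9811, -0.0084, 0.1932, -0.4653], [-0.1932, 0.0025, 0.9812, -1.5369], [0.0, 0.0, 0.0, 1.0]]
wrist dict_keys(['img', 'range_z', 'mtx', 'view', 'shot']) [[315.4, 0.0, 312.2], [0.0, 315.4, 204.1], [0.0, 0.0, 1.0]] [[0.4262, 0.9046, -0.0025, -0.5477], [-0.8693, 0.4088, -0.2779, 0.0372], [-0.2504, 0.1206, 0.9606, -0.3806], [0.0, 0.0, 0.0, 1.0]]
```

View pics/scene0.png

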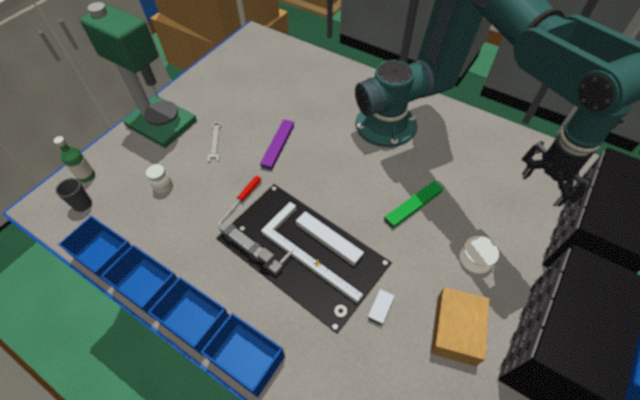

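View pics/top0.png

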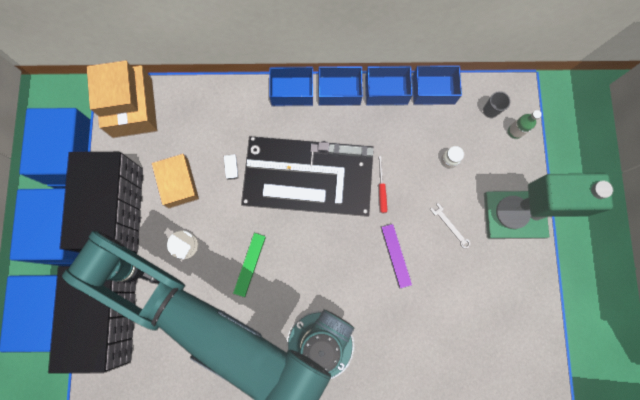

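View pics/wrist0.png

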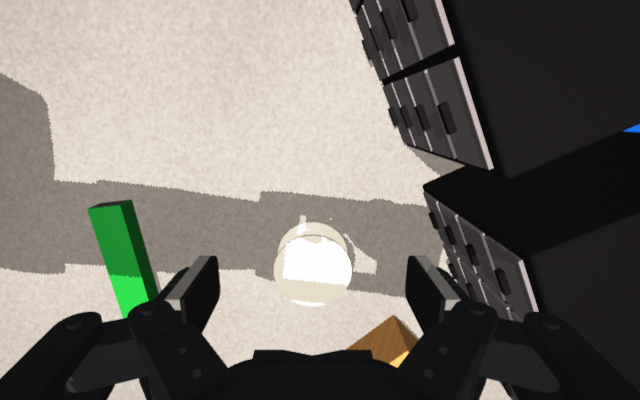

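The scene shows the jig in front of the robot (top view columns 243–373, rows 136–215). The silver rail lies in front of the fence, at about (295,193). The gauge is behind the fence near (340,150). Next I'll get the jig pose.

```bash
cat > h.py <<'E'
import numpy as np, cv2
from station import telemetry, imaging
from scipy.spatial.transform import Rotation as R
def proj(f,P):
    P=np.atleast_2d(P); c=P@f["view"][:3,:3].T+f["view"][:3,3]
    q=np.c_[c[:,0],-c[:,1],-c[:,2]]@f["mtx"].T
    return q[:,:2]/q[:,2:]
def unproj(f,uv,z):
    uv=np.atleast_2d(uv).astype(float); d=np.c_[uv,np.ones(len(uv))]@np.linalg.inv(f["mtx"]).T
    d=d*[1,-1,-1]; Rm=f["view"][:3,:3]; o=-Rm.T@f["view"][:3,3]; w=d@Rm
    return o+w*((z-o[2])/w[:,2])[:,None]
def cloud(f):
    v,u=np.mgrid[0:400,0:640]; r=f["range_z"]; d=np.stack([u,v,np.ones_like(u)],-1)@np.linalg.inv(f["mtx"]).T
    p=d*r[...,None]*[1,-1,-1]; return (p-f["view"][:3,3])@f["view"][:3,:3]
def crop(f,box,s,name,pts=None):
    a,b,c,d=box; im=cv2.resize(f["img"][b:d,a:c],None,fx=s,fy=s,interpolation=cv2.INTER_CUBIC)
    if pts is not None:
        for u,v in pts: cv2.circle(im,(int((u-a+.5)*s),int((v-b+.5)*s)),2,(0,0,255),-1)
    cv2.imwrite("pics/"+name,im)
def rect(f,q,st=None):
    m=imaging.masks_of(f,q)
    return m
E
python3 - <<'E'
from h import *
for n in ["top","scene"]:
    f=imaging.grab_frame(n)
    for q in ["jig","rail","short_offcut","clip","grip_head","pointer_tip","washer"]:
        ms=imaging.masks_of(f,q)
        for m in ms[:3]:
            r=m["region"].astype(np.uint8); v,u=np.nonzero(r)
            z={"jig":.006,"rail":.031,"clip":.042,"grip_head":.064,"pointer_tip":.034,"washer":.012}.get(q,.025)
            rr=cv2.minAreaRect(np.c_[u,v].astype(np.float32)); c=cv2.boxPoints(rr)
            print(n,q,round(m["conf"],2),np.round(m["box"]).tolist(),len(u),unproj(f,c,z)[:,:2].round(3).tolist())
f=imaging.grab_frame("top"); crop(f,(225,120,385,225),5,"topc.png")
f=imaging.grab_frame("scene"); crop(f,(200,170,410,340),3.8,"scc.png")
E
```

```text
top jig 0.97 [309.0, 176.0, 134.0, 82.0] 7974 [[0.459, 0.269], [0.716, 0.251], [0.67, -0.197], [0.416, -0.166]]
top rail 0.98 [250.0, 266.0, 36.0, 64.0] 879 [[0.164, 0.289], [0.365, 0.223], [0.348, 0.176], [0.148, 0.242]]
top rail 0.72 [396.0, 257.0, 29.0, 61.0] 794 [[0.375, -0.2], [0.388, -0.243], [0.19, -0.298], [0.177, -0.256]]
top rail 0.63 [452.0, 158.0, 18.0, 21.0] 344 [[0.611, -0.408], [0.669, -0.468], [0.626, -0.507], [0.568, -0.446]]
top short_offcut 0.59 [233.0, 170.0, 16.0, 28.0] 291 [[0.632, 0.329], [0.635, 0.287], [0.55, 0.277], [0.547, 0.319]]
top grip_head 0.69 [318.0, 145.0, 20.0, 14.0] 220 [[0.67, 0.029], [0.669, -0.032], [0.623, -0.031], [0.624, 0.03]]
top pointer_tip 0.48 [320.0, 148.0, 20.0, 14.0] 207 [[0.676, 0.029], [0.675, -0.033], [0.632, -0.032], [0.633, 0.03]]
top washer 0.43 [255.0, 148.0, 5.0, 0.0] 9 [[0.663, 0.229], [0.669, 0.227], [0.665, 0.213], [0.659, 0.215]]
scene jig 0.66 [304.0, 258.0, 177.0, 151.0] 11388 [[0.676, -0.21], [0.377, -0.239], [0.467, 0.268], [0.715, 0.244]]
scene rail 0.94 [331.0, 238.0, 67.0, 50.0] 1168 [[0.523, -0.019], [0.469, -0.023], [0.493, 0.193], [0.543, 0.192]]
scene rail 0.94 [278.0, 146.0, 29.0, 52.0] 791 [[0.411, -0.241], [0.186, -0.311], [0.187, -0.251], [0.408, -0.187]]
scene rail 0.81 [413.0, 204.0, 58.0, 53.0] 1040 [[0.37, 0.177], [0.151, 0.247], [0.181, 0.292], [0.394, 0.221]]
scene pointer_tip 0.72 [275.0, 260.0, 34.0, 27.0] 360 [[0.681, -0.042], [0.598, -0.058], [0.596, 0.024], [0.678, 0.036]]
scene washer 0.68 [329.0, 239.0, 68.0, 53.0] 1202 [[0.512, -0.028], [0.457, -0.031], [0.484, 0.19], [0.535, 0.188]]
scene washer 0.61 [379.0, 310.0, 25.0, 35.0] 534 [[0.645, 0.287], [0.555, 0.274], [0.549, 0.315], [0.637, 0.327]]
scene washer 0.51 [341.0, 310.0, 8.0, 11.0] 81 [[0.671, 0.205], [0.645, 0.21], [0.652, 0.236], [0.677, 0.231]]
```

```bash
sleep 0
```

```text
(no output)
```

View pics/topc.png

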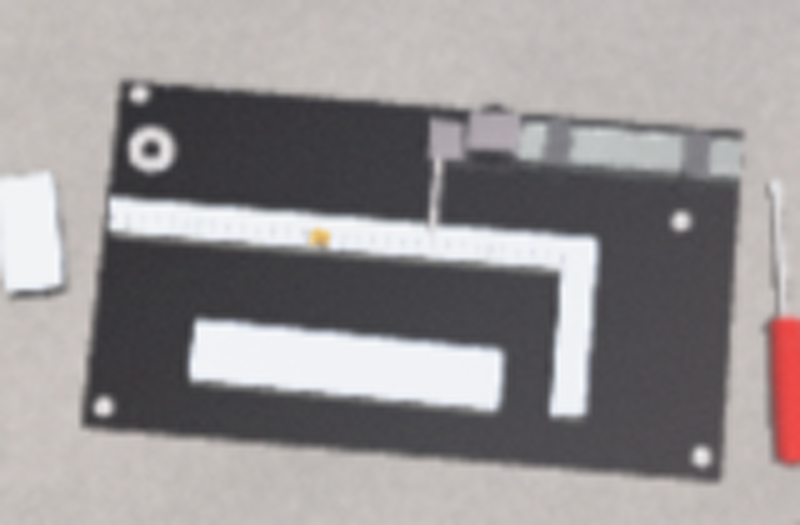

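View pics/scc.png

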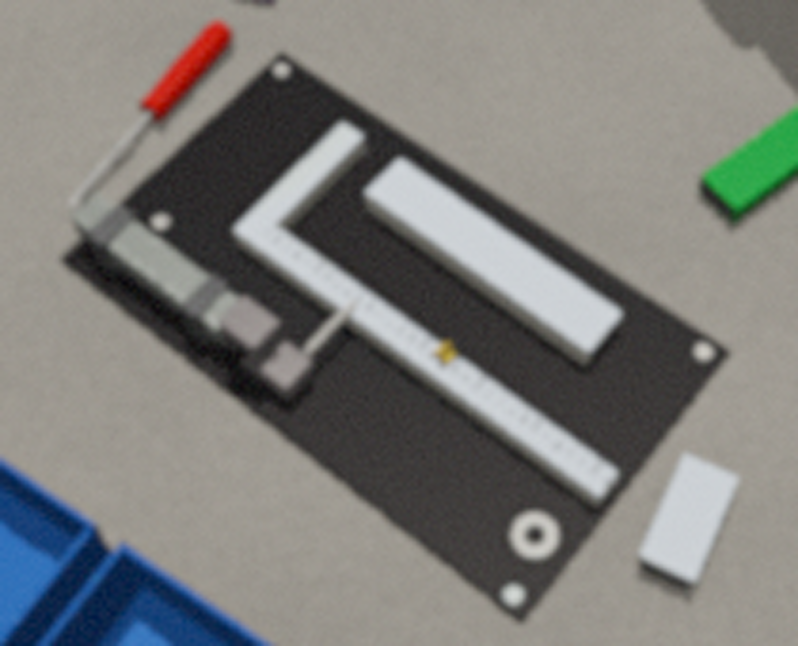

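```bash
cat > fit0.py <<'E'
from h import *
from scipy.optimize import least_squares
T=np.load("top0.npz");S=np.load("scene0.npz")
def T_(p): return np.array(p)/5+[225,120]-.5
def S_(p): return np.array(p)/3.8+[200,170]-.5
J3=[(115,200,6),(115,-240,6),(-135,200,6),(-135,-240,6),(22,193,28),(0,193,28),(0,-120,28),(-102,-120,28)]
t=T_([(122,81),(743,130),(85,428),(720,480),(112,197),(109,234),(560,270),(550,417)])
J3s=[(-135,-240,6),(-135,200,6),(115,200,6),(115,-240,6),(0,-120,28),(-102,-120,28),(0,193,28)]
s=S_([(283,55),(728,352),(522,620),(65,260),(285,225),(365,138),(620,477)])
def w(p,P):
    P=np.array(P,float)/1000; c,n=np.cos(p[2]),np.sin(p[2])
    return np.c_[p[0]+c*P[:,0]-n*P[:,1],p[1]+n*P[:,0]+c*P[:,1],P[:,2]]
def res(p,which):
    o=[]
    if 't' in which:o.append((proj(T,w(p,J3))-t).ravel())
    if 's' in which:o.append((proj(S,w(p,J3s))-s).ravel())
    return np.concatenate(o)
for k in ('t','s','ts'):
    r=least_squares(res,[.58,0,0.05],args=(k,)); print(k,r.x.round(4),r.fun.reshape(-1,2).round(1).tolist())
jp=r.x
def wr(p,P): return w(p,P)
R3=[(20,105,31),(20,-105,31),(-20,-105,31),(-20,105,31)]
rt=T_([(193,320),(503,350),(499,411),(189,381)]); rs=S_([(588,345),(365,190),(400,156),(623,314)])
for k in ('t','s','ts'):
    def rr(p):
        o=[]
        if 't' in k:o.append((proj(T,w(p,R3))-rt).ravel())
        if 's' in k:o.append((proj(S,w(p,R3))-rs).ravel())
        return np.concatenate(o)
    r=least_squares(rr,[.5,.1,.05]);print('rail',k,r.x.round(4),np.abs(r.fun).max().round(1))
    c,n=np.cos(jp[2]),np.sin(jp[2]);d=r.x[:2]-jp[:2];print('  in jig',(c*d[0]+n*d[1]).round(4),(-n*d[0]+c*d[1]).round(4),np.degrees(r.x[2]-jp[2]).round(2))
np.save('jig.npy',jp)
E
python3 fit0.py
```

```text
t [ 0.5771  0.0571 -0.0929] [[-0.3, 0.0], [0.2, 0.3], [-1.0, 0.1], [0.5, 0.4], [-0.1, 0.6], [-0.2, -0.6], [0.6, -0.4], [0.4, -0.6]]
s [ 0.5787  0.0579 -0.099 ] [[0.3, -1.1], [1.8, 0.2], [0.5, 1.3], [-1.2, -0.6], [-2.0, 0.1], [0.4, -0.3], [0.1, -0.7]]
ts [ 0.578   0.0575 -0.0964] [[-0.3, -0.4], [0.2, 0.3], [-1.2, -0.3], [0.2, 0.4], [-0.2, 0.2], [-0.3, -1.1], [0.5, -0.5], [0.1, -0.7], [0.1, -1.2], [1.8, -0.3], [0.7, 0.9], [-1.3, -0.6], [-2.0, -0.1], [0.3, -0.5], [0.2, -1.1]]
rail t [ 0.4986  0.086  -0.1055] 0.4
  in jig -0.0818 0.0207 -0.52
rail s [ 0.4989  0.0834 -0.1116] 1.1
  in jig -0.0812 0.0181 -0.87
rail ts [ 0.4988  0.0845 -0.1088] 1.3
  in jig -0.0814 0.0192 -0.71
```

```bash
cat >> h.py <<'E'
def jaxes(th):
    c,n=np.cos(th),np.sin(th); return np.array([[c,-n,0],[n,c,0],[0,0,1]])
def st():
    s=telemetry.read_state(); return s,R.from_quat(s["eef_rot"]).as_matrix()
JP=None
try: JP=np.load("jig.npy")
except Exception: pass
def j2w(P):
    P=np.atleast_2d(P)/1000; return P@jaxes(JP[2]).T+[JP[0],JP[1],0]
def w2j(P):
    return (np.atleast_2d(P)-[JP[0],JP[1],0])@jaxes(JP[2])*1000
def plan(pj,jaw,psi=None):
    """pj target TCP in jig mm; jaw: angle deg of tool z in jig frame (0=+x,90=+y)"""
    s,M=st(); d=M.T@(j2w(pj)[0]-s["eef_pos"]); jg=jaxes(JP[2]).T
    z=jg@M[:,2]; a=np.degrees(np.arctan2(z[1],z[0])); 
    y=jg@M[:,1]
    dt=-(jaw-a); dt=(dt+180)%360-180   # tool x down: turning about it lowers world angle
    print("t",round(s["t"],2),"tcp jig",w2j(s["eef_pos"])[0].round(1),"jaw",a.round(2),"tooly",np.degrees(np.arctan2(y[1],y[0])).round(1),"xdown",M[2,0].round(4),"F jig",(jg@s["ft_force"]).round(1),"q6",s["joint_pos"][5].round(3),"w",s["grip_width"].round(4))
    print("units",(d/.25).round(4).tolist(),(dt/180).round(4),"jaw alt",((dt+180+180)%360-180)/180)
E
python3 - <<'E'
from h import *
s,M=st();print(M.round(3))
plan([-115,20,120],90)
plan([83,-60,120],0)
T=np.load("top0.npz");S=np.load("scene0.npz")
a=lambda p:np.array(p)/5+[225,120]-.5
b=lambda p:np.array(p)/3.8+[200,170]-.5
for n,pt,ps,z in [("clip",(320,238),(446,352),.037),("pointer",(434,226),(356,303),.0355),("head",(494,132),(245,322),.064),("block",(447,140),(286,365),.035),("washer",(151,150),(534,535),.012)]:
    print(n,w2j(unproj(T,a([pt]),z))[0].round(1),w2j(unproj(S,b([ps]),z))[0].round(1))
W=np.load("wrist0.npz"); v=W["view"]; o=-v[:3,:3].T@v[:3,3]; print("cam in tool",M.T@(o-s["eef_pos"]),"look",M.T@(-v[2,:3]),"up",M.T@v[1,:3])
E
```

```text
[[ 0.    -0.905  0.426]
 [ 0.     0.426  0.905]
 [-1.    -0.     0.   ]]Traceback (most recent call last):
  File "<stdin>", line 3, in <module>
  File "h.py", line 40, in plan
    print("t",round(s["t"],2),"tcp jig",w2j(s["eef_pos"])[0].round(1),"jaw",a.round(2),"tooly",np.degrees(np.arctan2(y[1],y[0])).round(1),"xdown",M[2,0].round(4),"F jig",(jg@s["ft_force"]).round(1),"q6",s["joint_pos"][5].round(3),"w",s["grip_width"].round(4))
                                                                                                                                                                                                                                          ^^^^^^^^^^^^^^^^^^^^^
AttributeError: 'float' object has no attribute 'round'
```

```bash
sed -i 's/s\["joint_pos"\]\[5\].round(3)/round(float(s["joint_pos"][5]),3)/; s/s\["grip_width"\].round(4)/round(float(s["grip_width"]),4)/' h.py
python3 - <<'E'
from h import *
s,M=st()
plan([-115,20,120],90)
plan([83,-60,120],0)
T=np.load("top0.npz");S=np.load("scene0.npz")
a=lambda p:np.array(p)/5+[225,120]-.5
b=lambda p:np.array(p)/3.8+[200,170]-.5
for n,pt,ps,z in [("clip",(320,238),(446,352),.037),("pointer",(434,226),(356,303),.0355),("head",(494,132),(245,322),.064),("block",(447,140),(286,365),.035),("washer",(151,150),(534,535),.012)]:
    print(n,w2j(unproj(T,a([pt]),z))[0].round(1),w2j(unproj(S,b([ps]),z))[0].round(1))
W=np.load("wrist0.npz"); v=W["view"]; o=-v[:3,:3].T@v[:3,3]; print("cam in tool",M.T@(o-s["eef_pos"]),"look",M.T@(-v[2,:3]),"up",M.T@v[1,:3])
E
```

```text
t 1.05 tcp jig [-384.5  405.   231.4] jaw 70.32 tooly 160.3 xdown -1.0 F jig [-0.1  0.5 -0.3] q6 -0.103 w 0.0853
units [0.4453, -1.5338, -1.0872] -0.1093 jaw alt 0.8906798176363186
t 1.05 tcp jig [-384.5  405.   231.4] jaw 70.32 tooly 160.3 xdown -1.0 F jig [-0.1  0.5 -0.3] q6 -0.103 w 0.0853
units [0.4453, -2.3873, -1.1218] 0.3907 jaw alt -0.6093201823636814
clip [ 3.8 46.4 37. ] [ 6.7 47.3 37. ]
pointer [ 19.5 -30.2  35.5] [ 16.1 -28.1  35.5]
head [ 80.7 -65.6  64. ] [ 85.3 -67.3  64. ]
block [ 81.4 -33.7  35. ] [ 83.4 -34.8  35. ]
washer [ 63.3 171.9  12. ] [ 65.9 170.2  12. ]
cam in tool [-0.14324738  0.06978401 -0.00136087] look [ 0.96060436 -0.2779073  -0.0026076 ] up [ 2.77907438e-01  9.60607805e-01 -3.18242103e-04]
```

>>> {"method": "move_arm", "body": {"increments": [0.1,-0.4,-0.27,-0.05,0.2,-0.77,-0.54,-0.1093,0.2,-0.77,-0.54,-0.1093,0.2,-0.77,-0.54,-0.1093,0.2,-0.77,-0.54,-0.1093,0.2,-0.77,-0.54,-0.1093,0.2,-0.77,-0.54,-0.1093,0.2,-0.77,-0.54,-0.1093], "grip": 0.4}}

```text
t: 1.85
eef_pos: [0.3507, 0.2944, 0.1818]
eef_rot: [-0.475, 0.523, 0.476, 0.524]
ft_force: [-0.1, -0.2, -0.0]
grip_width: 0.0594
```

```bash
python3 -c "
from h import *
plan([-125,20,60],90)"
```

```text
t 1.85 tcp jig [-249.   213.9  181.8] jaw 90.04 tooly -180.0 xdown -1.0 F jig [-0.1 -0.2 -0. ] q6 -0.901 w 0.0594
units [0.4866, -0.4952, -0.7765] 0.0002 jaw alt -0.9997720778732773
```

>>> {"method": "move_arm", "body": {"increments": [0.25,-0.25,-0.4,0,0.487,-0.495,-0.776,0,0.487,-0.495,-0.776,0,0.487,-0.495,-0.776,0,0.487,-0.495,-0.776,0,0.487,-0.495,-0.776,0,0.487,-0.495,-0.776,0]}}

```text
t: 2.55
eef_pos: [0.4553, 0.0888, 0.0587]
eef_rot: [-0.475, 0.524, 0.476, 0.523]
ft_force: [0.5, 0.3, -0.4]
grip_width: 0.0598
```

```bash
python3 - <<'E'
from h import *
plan([-125,18,8],90)
for n in("wrist","scene"):
    f=imaging.grab_frame(n); cv2.imwrite(f"pics/{n}1.png",f["img"])
    np.savez(f"{n}1.npz",**{k:f[k] for k in("img","range_z","mtx","view")})
E
```

```text
t 2.55 tcp jig [-125.1   19.3   58.7] jaw 89.96 tooly 180.0 xdown -1.0 F jig [ 0.5  0.4 -0.4] q6 -1.404 w 0.0598
units [0.2029, -0.0009, -0.0053] -0.0002 jaw alt 0.9997543561879294
```

View pics/wrist1.png

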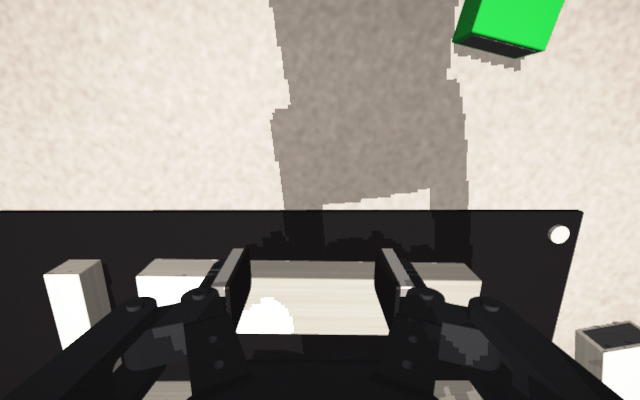

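View pics/scene1.png

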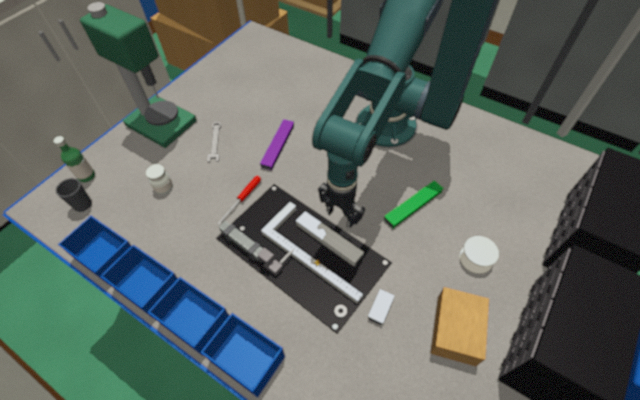

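>>> {"method": "move_arm", "body": {"increments": [0.06,0.012,-0.005,0,0.12,0.012,-0.005,0,0.18,0.012,-0.005,0,0.2,0.012,-0.005,0,0.2,0.012,-0.005,0]}}

```text
t: 3.15
eef_pos: [0.4519, 0.0891, 0.0098]
eef_rot: [-0.476, 0.523, 0.476, 0.523]
ft_force: [-0.4, 0.2, 0.2]
grip_width: 0.0596
```

```bash
python3 - <<'E'
from h import *
plan([-45,18,8],90)
f=imaging.grab_frame("wrist"); cv2.imwrite(f"pics/wrist2.png",f["img"])
E
```

```text
t 3.15 tcp jig [-128.5   19.3    9.8] jaw 90.14 tooly -179.9 xdown -1.0 F jig [-0.4  0.1  0.2] q6 -1.406 w 0.0596
units [0.0074, -0.334, -0.0059] 0.0008 jaw alt -0.9992027359869604
```

View pics/wrist2.png

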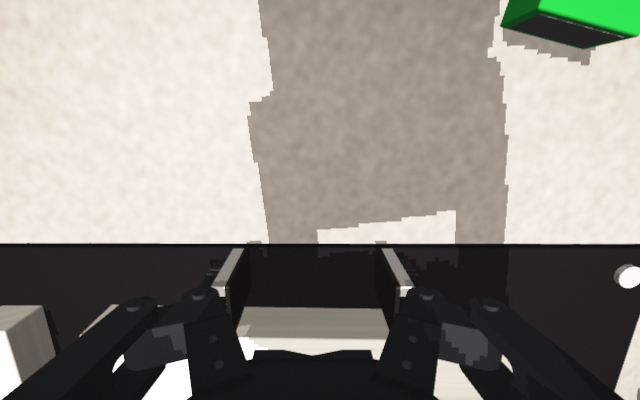

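>>> {"method": "move_arm", "body": {"increments": [0.005,-0.02,-0.004,0,0.005,-0.04,-0.004,0,0.005,-0.06,-0.004,0,0.005,-0.08,-0.004,0,0.005,-0.1,-0.004,0,0.005,-0.12,-0.004,0,0.005,-0.14,-0.004,0,0.005,-0.16,-0.004,0,0.005,-0.18,-0.004,0,0.005,-0.2,-0.004,0,0.005,-0.22,-0.004,0,0.005,-0.24,-0.004,0,0.005,-0.26,-0.004,0,0.005,-0.27,-0.004,0,0.005,-0.27,-0.004,0]}}

```text
t: 4.7
eef_pos: [0.5202, 0.08, 0.0084]
eef_rot: [-0.476, 0.523, 0.475, 0.524]
ft_force: [-0.8, 0.1, -0.0]
grip_width: 0.0599
```

```bash
python3 - <<'E'
from h import *
plan([-50,18,8],90)
f=imaging.grab_frame("wrist"); cv2.imwrite(f"pics/wrist3.png",f["img"])
f=imaging.grab_frame("scene"); crop(f,(200,170,410,340),3.8,"scc3.png")
E
```

```text
t 4.7 tcp jig [-59.7  16.8   8.4] jaw 89.99 tooly 180.0 xdown -1.0 F jig [-0.8 -0.  -0. ] q6 -1.429 w 0.0599
units [0.0016, -0.0387, 0.0047] -0.0001 jaw alt 0.9999459831656654
```

View pics/wrist3.png

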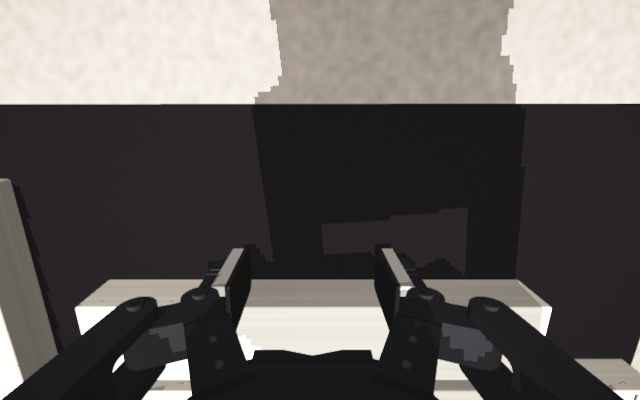

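View pics/scc3.png

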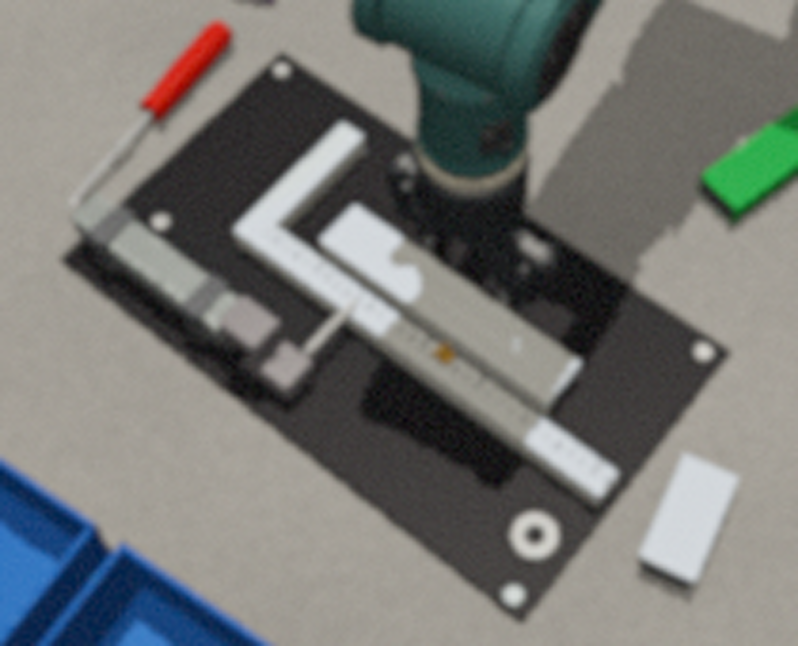

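>>> {"method": "move_arm", "body": {"increments": [0,-0.008,0.003,0,0,-0.016,0.003,0,0,-0.024,0.003,0,0,-0.03,0.003,0,0,-0.034,0.003,0,0,-0.037,0.003,0,0,-0.04,0.003,0,0,-0.04,0.003,0]}}

```text
t: 5.6
eef_pos: [0.5295, 0.0799, 0.0083]
eef_rot: [-0.475, 0.523, 0.475, 0.524]
ft_force: [-0.2, 0.2, 0.7]
grip_width: 0.0596
```

```bash
python3 - <<'E'
from h import *
plan([-50,18,8],90)
f=imaging.grab_frame("scene"); crop(f,(200,170,410,340),3.8,"scc4.png")
E
```

```text
t 5.6 tcp jig [-50.4  17.6   8.3] jaw 90.0 tooly 180.0 xdown -1.0 F jig [-0.2  0.2  0.7] q6 -1.431 w 0.0596
units [0.0013, -0.0014, 0.0015] -0.0 jaw alt 0.9999930464181463
```

View pics/scc4.png

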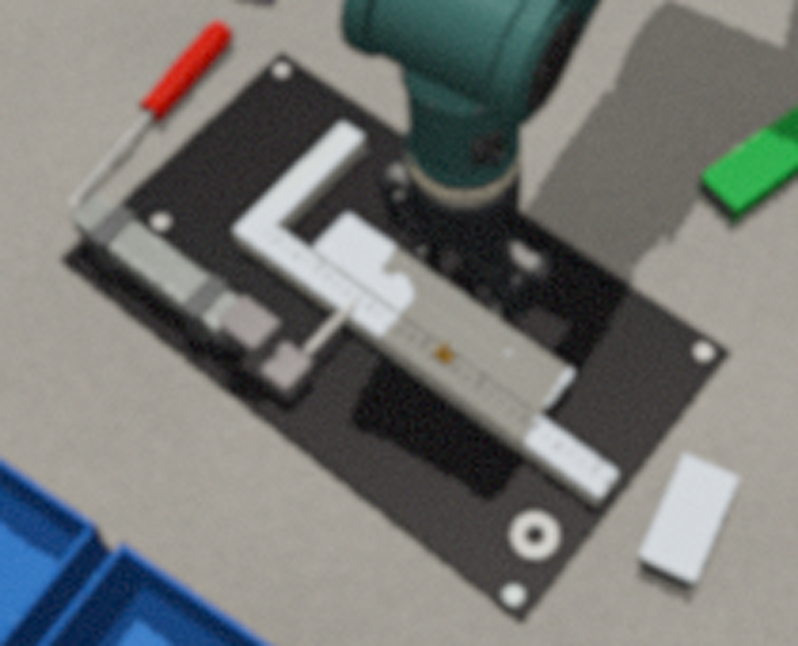

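>>> {"method": "move_arm", "body": {"increments": [0,-0.004,0,0,0,-0.008,0,0,0,-0.012,0,0,0,-0.012,0,0]}}

```text
t: 6.05
eef_pos: [0.5297, 0.0799, 0.008]
eef_rot: [-0.474, 0.525, 0.477, 0.522]
ft_force: [-9.8, 0.8, 6.3]
grip_width: 0.0597
```

```bash
python3 - <<'E'
from h import *
plan([-50,18,8],90)
E
```

```text
t 6.05 tcp jig [-50.2  17.7   8. ] jaw 90.02 tooly -180.0 xdown -1.0 F jig [-9.9 -0.1  6.3] q6 -1.432 w 0.0597
units [0.0001, -0.0007, 0.0013] 0.0001 jaw alt -0.999889841761375
```

>>> {"method": "move_arm", "body": {"increments": [0,0.03,0,0,-0.02,0.07,0,0,-0.1,0.07,0,0,-0.2,0.07,0.03,0,-0.2,0.07,0.2,0,-0.2,0.04,0.38,0,-0.2,-0.04,0.52,0,-0.2,-0.1,0.6,0,-0.2,-0.109,0.6,0,-0.2,-0.109,0.6,0,-0.2,-0.109,0.6,0], "grip": -1}}

```text
t: 7.15
eef_pos: [0.5734, 0.2254, 0.0583]
eef_rot: [-0.475, 0.524, 0.475, 0.523]
ft_force: [0.3, -0.0, 0.3]
grip_width: 0.0002
```

```bash
python3 - <<'E'
from h import *
plan([-20,164,12],90)
f=imaging.grab_frame("wrist"); cv2.imwrite(f"pics/wrist5.png",f["img"])
f=imaging.grab_frame("scene"); crop(f,(200,170,410,340),3.8,"scc5.png")
E
```

```text
t 7.15 tcp jig [-20.7 166.7  58.3] jaw 89.96 tooly 180.0 xdown -1.0 F jig [ 0.3 -0.   0.3] q6 -1.191 w 0.0002
units [0.1851, -0.003, -0.0106] -0.0002 jaw alt 0.9997658910432019
```

View pics/wrist5.png

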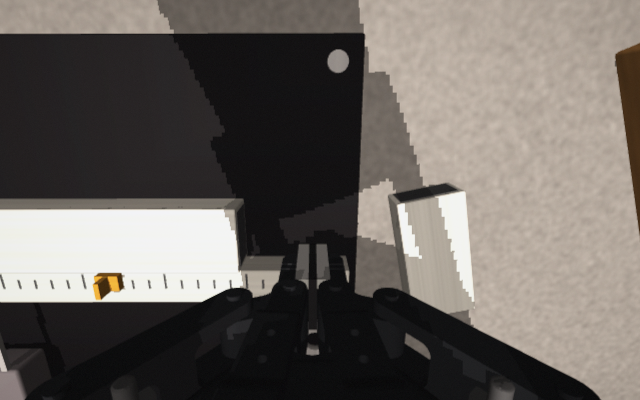

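View pics/scc5.png

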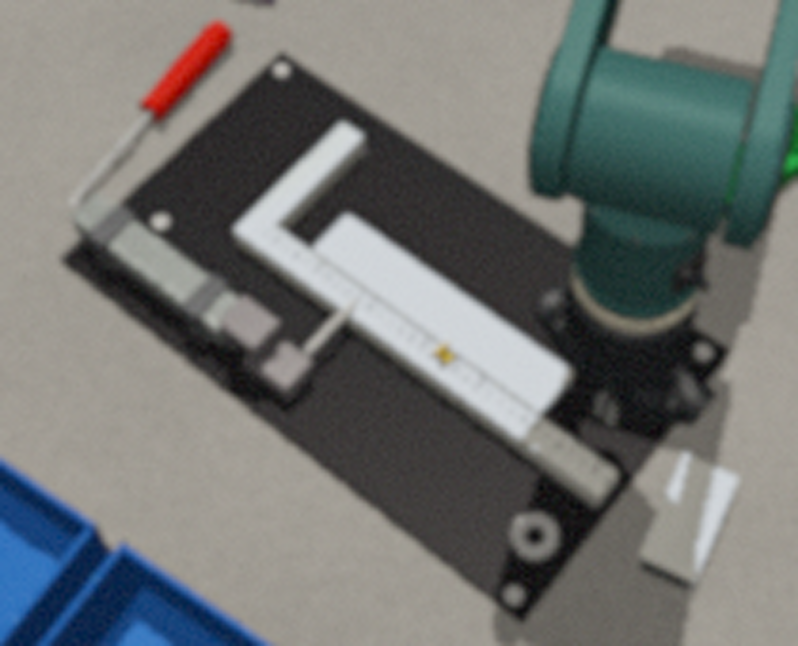

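>>> {"method": "move_arm", "body": {"increments": [0.06,0,-0.01,0,0.12,0,-0.01,0,0.18,0,-0.01,0,0.185,0,-0.01,0,0.185,0,-0.01,0]}}

```text
t: 7.75
eef_pos: [0.5727, 0.2235, 0.0104]
eef_rot: [-0.475, 0.524, 0.476, 0.523]
ft_force: [-0.3, 0.0, 0.3]
grip_width: 0.0001
```

>>> {"method": "move_arm", "body": {"increments": [0,0,-0.025,0,0,0,-0.05,0,0,0,-0.07,0,0,0,-0.09,0,0,0,-0.11,0,0,0,-0.13,0,0,0,-0.15,0,0,0,-0.17,0,0,0,-0.19,0,0,0,-0.2,0,0,0,-0.2,0]}}

```text
t: 8.85
eef_pos: [0.5689, 0.1735, 0.0122]
eef_rot: [-0.475, 0.524, 0.475, 0.524]
ft_force: [1.3, 0.2, 0.7]
grip_width: 0.0001
```

```bash
python3 - <<'E'
from h import *
plan([-20,105,12],90)
f=imaging.grab_frame("wrist"); cv2.imwrite(f"pics/wrist6.png",f["img"])
f=imaging.grab_frame("scene"); crop(f,(200,170,410,340),3.8,"scc6.png")
E
```

```text
t 8.85 tcp jig [-20.2 114.6  12.2] jaw 89.98 tooly 180.0 xdown -1.0 F jig [1.3 0.3 0.7] q6 -1.273 w 0.0001
units [0.0007, -0.0006, -0.0383] -0.0001 jaw alt 0.9998806876473085
```

View pics/scc6.png

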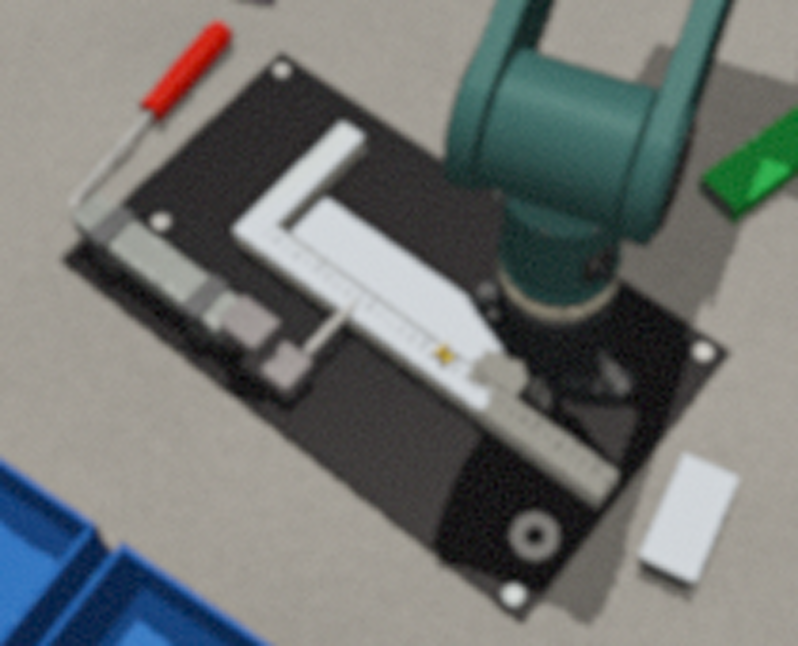

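>>> {"method": "move_arm", "body": {"increments": [0,0,-0.012,0,0,0,-0.022,0,0,0,-0.03,0,0,0,-0.034,0,0,0,-0.038,0,0,0,-0.042,0,0,0,-0.042,0]}}

```text
t: 9.65
eef_pos: [0.5677, 0.1633, 0.012]
eef_rot: [-0.475, 0.524, 0.475, 0.523]
ft_force: [1.0, 0.2, -0.2]
grip_width: 0.0001
```

```bash
python3 - <<'E'
from h import *
plan([-20,105,12],90)
f=imaging.grab_frame("scene"); crop(f,(200,170,410,340),3.8,"scc7.png")
E
```

```text
t 9.65 tcp jig [-20.4 104.3  12. ] jaw 89.99 tooly 180.0 xdown -1.0 F jig [ 0.9  0.3 -0.2] q6 -1.29 w 0.0001
units [-0.0002, -0.0014, 0.0029] -0.0001 jaw alt 0.999934323225212
```

View pics/scc7.png

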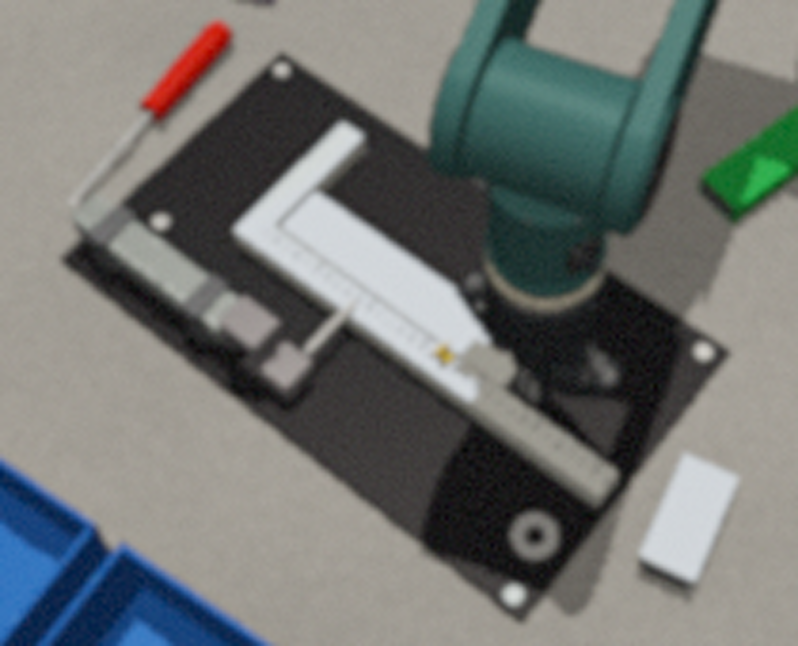

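>>> {"method": "move_arm", "body": {"increments": [0,0,-0.004,0,0,0,-0.008,0,0,0,-0.012,0,0,0,-0.012,0]}}

```text
t: 10.1
eef_pos: [0.5676, 0.1605, 0.0121]
eef_rot: [-0.475, 0.524, 0.475, 0.524]
ft_force: [0.4, 0.1, 0.7]
grip_width: 0.0004
```

```bash
python3 - <<'E'
from h import *
plan([-20,105,12],90)
E
```

```text
t 10.1 tcp jig [-20.3 101.5  12.1] jaw 89.99 tooly 180.0 xdown -1.0 F jig [0.4 0.1 0.7] q6 -1.295 w 0.0004
units [0.0004, -0.001, 0.0142] -0.0 jaw alt 0.9999560944302516
```

>>> {"method": "move_arm", "body": {"increments": [0,0,-0.004,0,0,0,-0.008,0,0,0,-0.012,0,0,0,-0.012,0]}}

```text
t: 10.5
eef_pos: [0.5674, 0.1587, 0.0121]
eef_rot: [-0.475, 0.523, 0.476, 0.524]
ft_force: [0.8, 5.4, -0.7]
grip_width: 0.0002
```

```bash
python3 - <<'E'
from h import *
plan([-20,105,12],90)
f=imaging.grab_frame("wrist"); cv2.imwrite(f"pics/wrist8.png",f["img"])
f=imaging.grab_frame("scene"); crop(f,(200,170,410,340),3.8,"scc8.png")
E
```

```text
t 10.5 tcp jig [-20.3  99.7  12.1] jaw 90.0 tooly -180.0 xdown -1.0 F jig [ 0.3  5.5 -0.7] q6 -1.3 w 0.0002
units [0.0006, -0.0011, 0.0212] 0.0 jaw alt -0.9999990162477363
```

View pics/scc8.png

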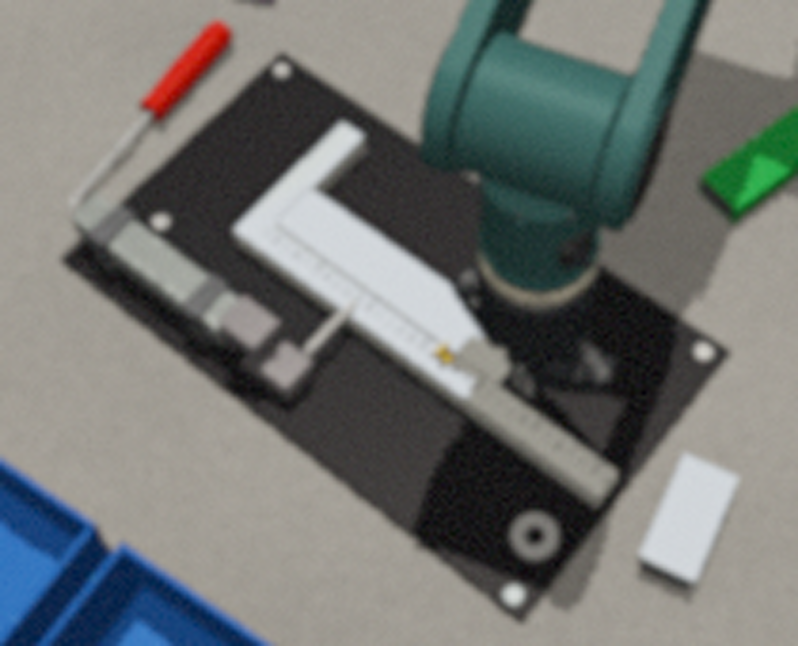

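View pics/wrist8.png

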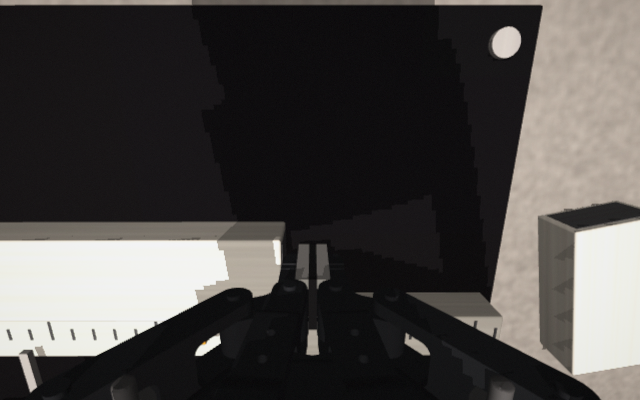

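>>> {"method": "move_arm", "body": {"increments": [0,0,-0.004,0,0,0,-0.008,0,0,0,-0.008,0,0,0,-0.008,0]}}

```text
t: 11.0
eef_pos: [0.5674, 0.1586, 0.0125]
eef_rot: [-0.474, 0.522, 0.477, 0.525]
ft_force: [0.6, 10.2, -1.6]
grip_width: 0.0
```

```bash
python3 - <<'E'
from h import *
plan([-20,105,12],90)
E
```

```text
t 11.0 tcp jig [-20.2  99.6  12.5] jaw 90.03 tooly -180.0 xdown -1.0 F jig [-0.4 10.2 -1.6] q6 -1.303 w 0.0
units [0.0019, -0.0009, 0.0215] 0.0001 jaw alt -0.9998579923960206
```

>>> {"method": "move_arm", "body": {"increments": [0,0,0.03,0,0,0,0.07,0,-0.1,0,0.07,0,-0.2,0.02,0.07,0,-0.2,0.15,0.03,0,-0.2,0.22,-0.1,0,-0.2,0.22,-0.28,0,-0.2,0.22,-0.44,0,-0.2,0.22,-0.446,0,-0.2,0.22,-0.446,0,-0.1,0.22,-0.446,0,0.0,0.22,-0.446,0,0.02,0.22,-0.446,0,0.02,0.22,-0.446,0], "grip": 0.4}}

```text
t: 12.4
eef_pos: [0.4942, 0.1885, 0.0284]
eef_rot: [-0.325, 0.456, 0.546, 0.623]
ft_force: [-21.2, 104.8, 5.0]
grip_width: 0.0594
```

```bash
python3 - <<'E'
from h import *
plan([-52,-15,8],90)
f=imaging.grab_frame("top"); crop(f,(225,120,385,225),5,"top9.png")
f=imaging.grab_frame("scene"); crop(f,(200,170,410,340),3.8,"scc9.png")
E
```

```text
t 12.4 tcp jig [-96.  122.3  28.4] jaw 82.23 tooly 174.4 xdown -0.9231 F jig [-31.2 102.3   5. ] q6 -1.484 w 0.0594
units [-0.1425, -0.2357, -0.5132] -0.0432 jaw alt 0.9568304632506877
```

View pics/scc9.png

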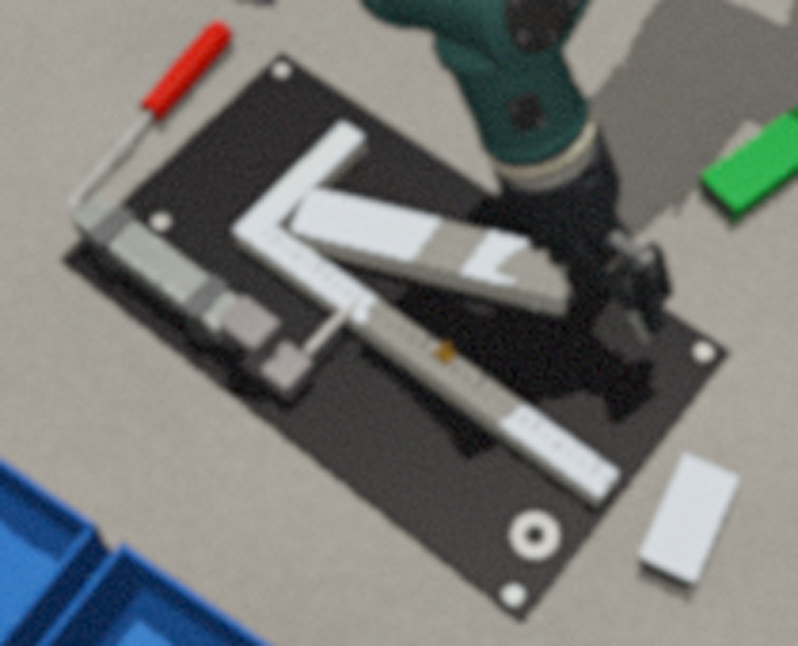

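The last move went wrong. Opening the fingers beside the rail end made them catch it, and the rail is now skewed. I'll unload the arm gently along the way it came.

>>> {"method": "move_arm", "body": {"increments": [0,0,0.06,0,0,0,0.12,0,0,0,0.18,0,0,0,0.24,0,0,0,0.3,0,0,0,0.36,0,0,0,0.4,0,0,0,0.4,0]}}

```text
t: 13.3
eef_pos: [0.5088, 0.1892, 0.0126]
eef_rot: [-0.455, 0.504, 0.495, 0.542]
ft_force: [-9.8, 97.1, 4.3]
grip_width: 0.0594
```

```bash
python3 - <<'E'
from h import *
plan([-52,-15,8],90)
f=imaging.grab_frame("wrist"); cv2.imwrite(f"pics/wrist10.png",f["img"])
f=imaging.grab_frame("scene"); crop(f,(200,170,410,340),3.8,"scc10.png")
E
```

```text
t 13.3 tcp jig [-81.5 124.4  12.6] jaw 89.97 tooly 180.0 xdown -0.997 F jig [-19.1  95.7   4.3] q6 -1.295 w 0.0594
units [-0.0256, -0.118, -0.5573] -0.0002 jaw alt 0.9998238980921681
```

View pics/scc10.png

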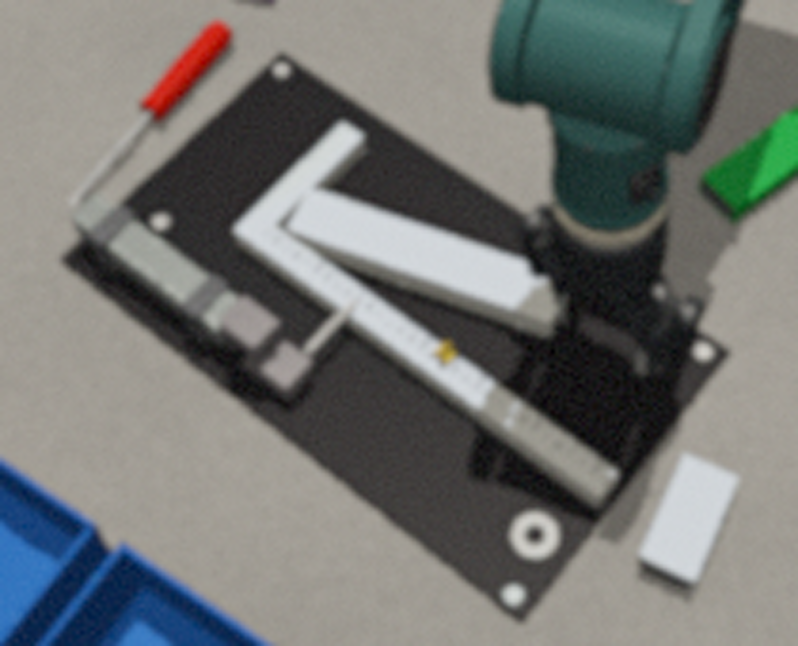

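View pics/wrist10.png

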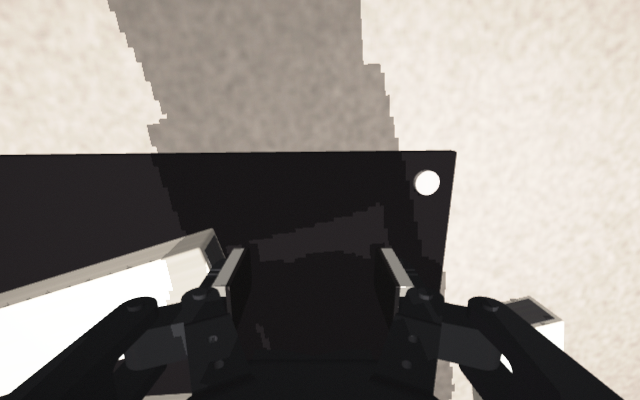

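>>> {"method": "move_arm", "body": {"increments": [0,0,0.06,0,0,0,0.12,0,0,0,0.18,0,0,0,0.22,0,0,0,0.22,0]}}

```text
t: 13.9
eef_pos: [0.5168, 0.2042, 0.007]
eef_rot: [-0.476, 0.524, 0.475, 0.523]
ft_force: [-0.0, -0.2, 0.8]
grip_width: 0.0598
```

```bash
python3 - <<'E'
from h import *
plan([-52,-15,8],90)
E
```

```text
t 13.9 tcp jig [-75.  140.1   7. ] jaw 90.04 tooly -180.0 xdown -1.0 F jig [-0.  -0.2  0.8] q6 -1.2 w 0.0598
units [-0.0032, -0.0915, -0.6205] 0.0002 jaw alt -0.9997631392447548
```

>>> {"method": "move_arm", "body": {"increments": [-0.1,0,0,0,-0.25,0,0,0,-0.4,0.1,0,0,-0.4,0.28,0,0,-0.4,0.36,0,0,-0.4,0.36,0,0,-0.4,0.36,0,0]}}

```text
t: 14.6
eef_pos: [0.4276, 0.2115, 0.1071]
eef_rot: [-0.475, 0.524, 0.474, 0.524]
ft_force: [0.0, 0.3, 0.5]
grip_width: 0.0595
```

```bash
python3 - <<'E'
from h import *
plan([-52,-15,8],90)
f=imaging.grab_frame("top"); crop(f,(225,120,385,225),5,"top11.png");np.savez("top11.npz",**{k:f[k] for k in("img","range_z","mtx","view")})
f=imaging.grab_frame("scene"); crop(f,(200,170,410,340),3.8,"scc11.png");np.savez("scene11.npz",**{k:f[k] for k in("img","range_z","mtx","view")})
for m in imaging.masks_of(f,"rail")[:3]: print(m["conf"],m["box"])
E
```

```text
t 14.6 tcp jig [-164.5  138.8  107.1] jaw 89.9 tooly 179.9 xdown -1.0 F jig [0.  0.3 0.5] q6 -1.131 w 0.0595
units [0.3973, -0.4506, -0.6142] -0.0006 jaw alt 0.9994295982318802
0.89 [311.8, 240.8, 72.4, 38.0]
0.8 [413.5, 205.4, 54.3, 48.6]
0.75 [276.4, 144.1, 31.9, 49.6]
```

View pics/scc11.png

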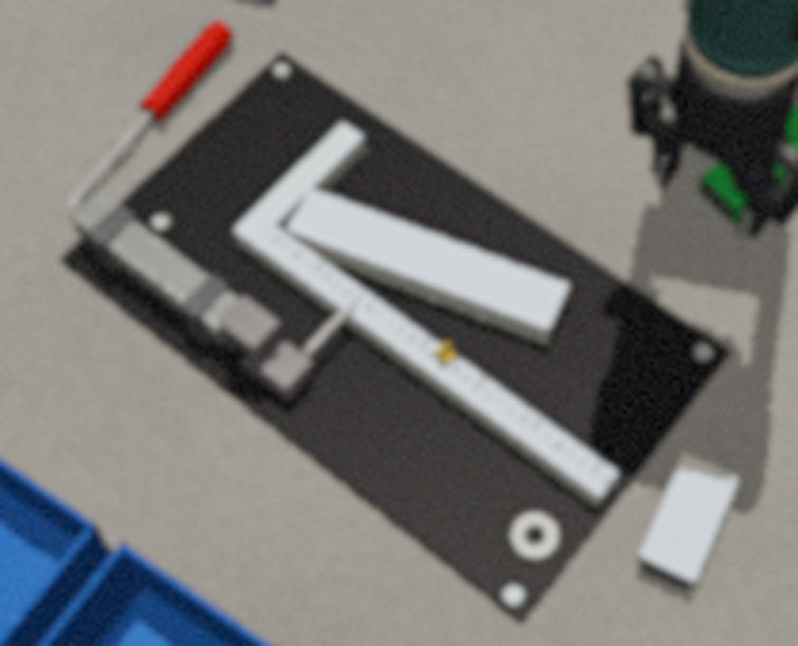

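View pics/top11.png

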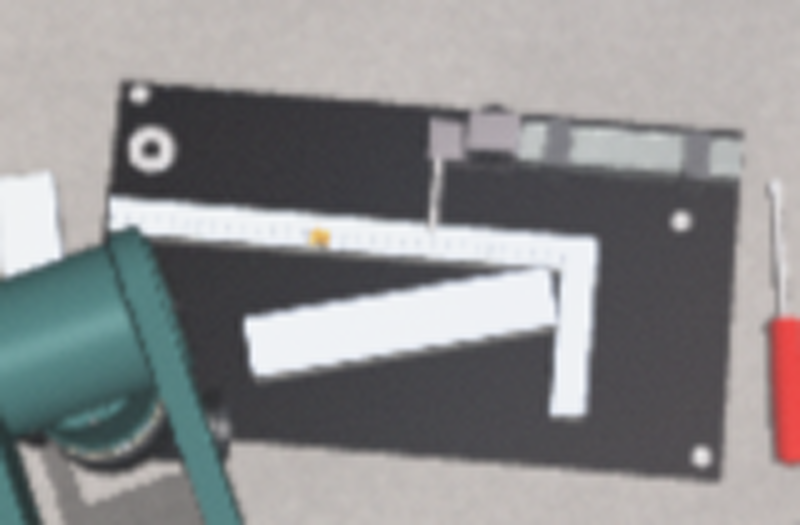

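```bash
cat > fitrail.py <<'E'
from h import *
from scipy.optimize import least_squares
T=np.load("top0.npz");S=np.load("scene0.npz")
T_=lambda p:np.array(p)/5+[225,120]-.5
S_=lambda p:np.array(p)/3.8+[200,170]-.5
R3=np.array([(20,105,31),(20,-105,31),(-20,-105,31),(-20,105,31)],float)/1000
def w(p): 
    c,n=np.cos(p[2]),np.sin(p[2]); return np.c_[p[0]+c*R3[:,0]-n*R3[:,1],p[1]+n*R3[:,0]+c*R3[:,1],R3[:,2]]
def fit(tp,sp):
  for k in ('t','s','ts'):
    def rr(p):
        o=[]
        if 't' in k:o.append((proj(T,w(p))-T_(tp)).ravel())
        if 's' in k:o.append((proj(S,w(p))-S_(sp)).ravel())
        return np.concatenate(o)
    try: r=least_squares(rr,[.5,.1,.05])
    except Exception: continue
    print('rail',k,w2j([*r.x[:2],0])[0].round(1),np.degrees(r.x[2]-JP[2]).round(2),np.abs(r.fun).max().round(1)); pj=w2j(w(r.x)).round(1)
  print(pj.tolist())
E
python3 - <<'E'
from fitrail import *
fit([(244,319),(545,268),(557,324),(258,378)],[(548,333),(287,222),(322,187),(572,283)])
E
```

```text
rail t [-48.5 -14.    0. ] 15.32 0.9
rail s [-49.2 -13.7   0. ] 13.27 1.5
rail ts [-48.9 -13.7   0. ] 14.17 1.9
[[-55.2, 93.0, 31.0], [-3.8, -110.7, 31.0], [-42.6, -120.4, 31.0], [-94.0, 83.2, 31.0]]
```

>>> {"method": "move_arm", "body": {"increments": [0,0,-0.2,0,0.1,0,-0.4,0,0.2,-0.1,-0.48,0,0.3,-0.16,-0.48,0,0.36,-0.16,-0.48,0,0.396,-0.16,-0.48,0,0.396,-0.16,-0.48,0]}}

```text
t: 15.45
eef_pos: [0.4543, 0.0892, 0.0064]
eef_rot: [-0.474, 0.525, 0.476, 0.523]
ft_force: [-0.9, 0.5, -0.7]
grip_width: 0.0599
```

```bash
python3 - <<'E'
from h import *
plan([-60,20,8],90)
f=imaging.grab_frame("wrist"); cv2.imwrite(f"pics/wrist12.png",f["img"])
E
```

```text
t 15.45 tcp jig [-126.1   19.6    6.4] jaw 89.97 tooly 180.0 xdown -1.0 F jig [-0.9  0.4 -0.7] q6 -1.403 w 0.0599
units [-0.0075, -0.2644, 0.0018] -0.0002 jaw alt 0.9998292966661242
```

View pics/wrist12.png

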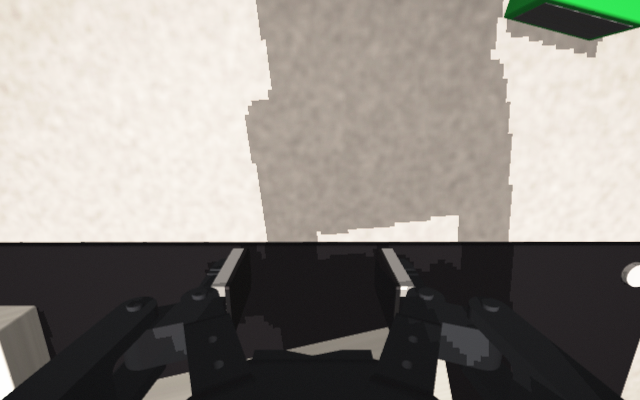

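>>> {"method": "move_arm", "body": {"increments": [-0.004,-0.03,0,0,-0.007,-0.06,0,0,-0.007,-0.09,0,0,-0.007,-0.11,0,0,-0.007,-0.13,0,0,-0.007,-0.15,0,0,-0.007,-0.17,0,0,-0.007,-0.19,0,0,-0.007,-0.21,0,0,-0.007,-0.23,0,0,-0.007,-0.25,0,0,-0.007,-0.264,0,0,-0.007,-0.264,0,0]}}

```text
t: 16.8
eef_pos: [0.5217, 0.083, 0.0099]
eef_rot: [-0.476, 0.523, 0.475, 0.524]
ft_force: [-0.3, 0.8, -0.5]
grip_width: 0.0599
```

```bash
python3 - <<'E'
from h import *
plan([-50,20,8],90)
f=imaging.grab_frame("scene"); crop(f,(200,170,410,340),3.8,"scc13.png")
E
```

```text
t 16.8 tcp jig [-58.4  20.    9.9] jaw 89.99 tooly 180.0 xdown -1.0 F jig [-0.3  0.7 -0.5] q6 -1.423 w 0.0599
units [0.0078, -0.0337, 0.0001] -0.0001 jaw alt 0.9999219293710389
```

View pics/scc13.png

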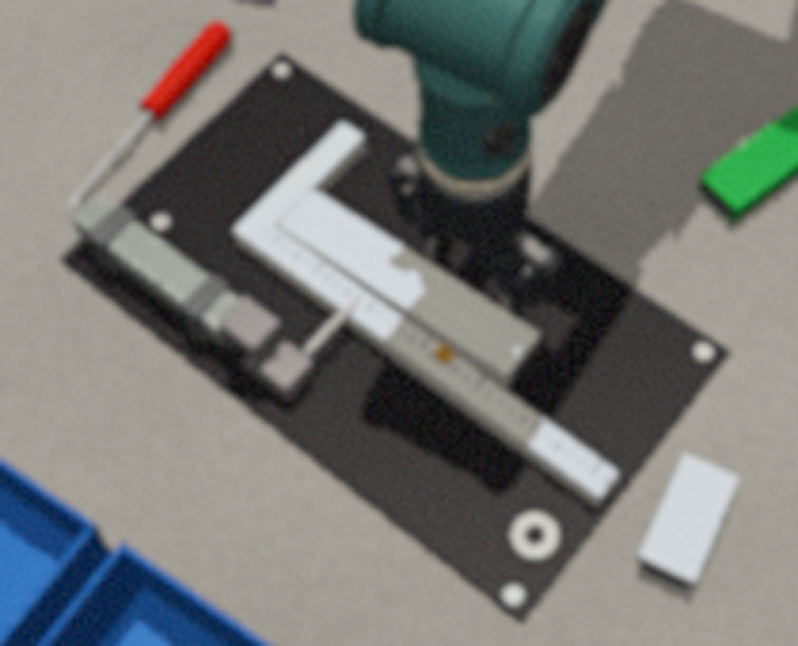

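>>> {"method": "move_arm", "body": {"increments": [0.006,-0.008,0,0,0.006,-0.016,0,0,0.006,-0.023,0,0,0.006,-0.029,0,0,0.006,-0.034,0,0,0.006,-0.038,0,0,0.006,-0.042,0,0,0.006,-0.046,0,0,0.006,-0.046,0,0]}}

```text
t: 17.75
eef_pos: [0.53, 0.0823, 0.0082]
eef_rot: [-0.474, 0.525, 0.477, 0.522]
ft_force: [-7.8, 0.5, 5.5]
grip_width: 0.0596
```

```bash
python3 - <<'E'
from h import *
plan([-50,20,8],90)
f=imaging.grab_frame("scene"); crop(f,(200,170,410,340),3.8,"scc14.png")
E
```

```text
t 17.75 tcp jig [-50.2  20.    8.2] jaw 90.02 tooly -180.0 xdown -1.0 F jig [-7.8 -0.3  5.5] q6 -1.427 w 0.0596
units [0.0008, -0.0006, -0.0001] 0.0001 jaw alt -0.999864311897342
```

View pics/scc14.png

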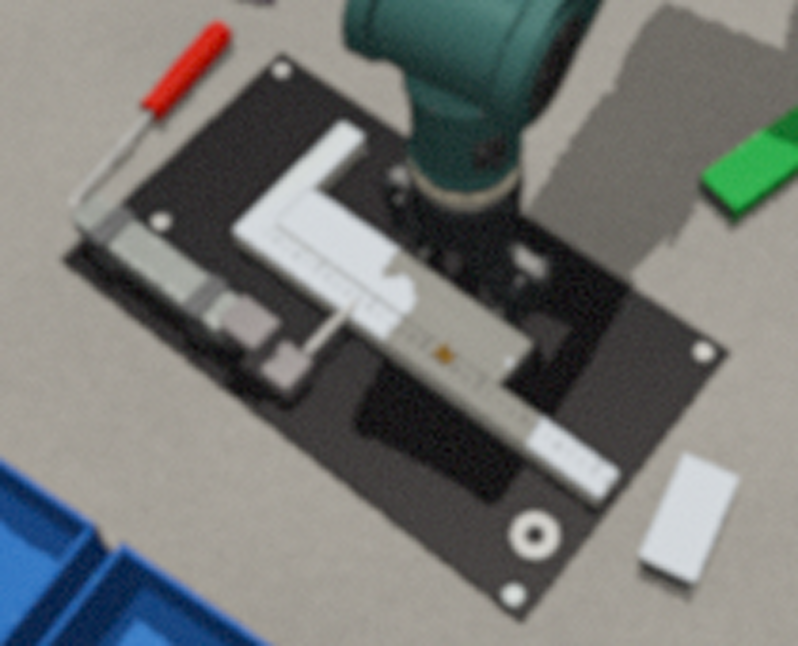

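>>> {"method": "move_arm", "body": {"increments": [0,0.02,0,0,0,0.05,0,0,0,0.08,0,0,-0.1,0.08,0,0,-0.2,0.08,0,0,-0.2,0.08,0,0]}}

```text
t: 18.4
eef_pos: [0.5153, 0.0843, 0.0625]
eef_rot: [-0.477, 0.521, 0.473, 0.526]
ft_force: [0.7, -0.8, -0.4]
grip_width: 0.0596
```

```bash
python3 - <<'E'
from h import *
plan([-20,140,58],90)
E
```

```text
t 18.4 tcp jig [-65.   20.6  62.5] jaw 90.01 tooly -180.0 xdown -1.0 F jig [ 0.8 -0.7 -0.4] q6 -1.421 w 0.0596
units [0.0203, -0.1797, 0.4776] 0.0 jaw alt -0.9999591759099757
```

>>> {"method": "move_arm", "body": {"increments": [0,0,0.1,0,0,-0.02,0.28,0,0,-0.1,0.42,0,0,-0.17,0.48,0,0,-0.18,0.48,0,0,-0.18,0.48,0,0,-0.18,0.48,0,0.08,-0.18,0.48,0,0.16,-0.18,0.48,0,0.18,-0.18,0.48,0,0.18,-0.18,0.48,0], "grip": -1}}

```text
t: 19.5
eef_pos: [0.5674, 0.1981, 0.0122]
eef_rot: [-0.475, 0.525, 0.476, 0.523]
ft_force: [0.5, 0.2, -0.7]
grip_width: 0.0006
```

```bash
python3 - <<'E'
from h import *
plan([-20,98,12],90)
E
```

```text
t 19.5 tcp jig [-24.1 139.   12.2] jaw 89.94 tooly 179.9 xdown -1.0 F jig [ 0.5  0.2 -0.7] q6 -1.232 w 0.0006
units [0.001, -0.0164, -0.1638] -0.0003 jaw alt 0.999690191069111
```

>>> {"method": "move_arm", "body": {"increments": [0,-0.008,-0.03,0,0,-0.008,-0.06,0,0,-0.008,-0.09,0,0,-0.008,-0.115,0,0,-0.008,-0.13,0,0,-0.008,-0.14,0,0,-0.008,-0.148,0,0,-0.008,-0.156,0,0,-0.008,-0.164,0,0,-0.008,-0.17,0,0,-0.008,-0.17,0]}}

```text
t: 20.6
eef_pos: [0.5669, 0.1587, 0.0134]
eef_rot: [-0.475, 0.522, 0.476, 0.525]
ft_force: [-0.0, 5.3, -1.5]
grip_width: -0.0002
```

```bash
python3 - <<'E'
from h import *
plan([-20,98,12],90)
E
```

```text
t 20.6 tcp jig [-20.8  99.7  13.4] jaw 90.02 tooly -180.0 xdown -1.0 F jig [-0.5  5.2 -1.5] q6 -1.301 w -0.0002
units [0.0055, -0.0032, -0.0067] 0.0001 jaw alt -0.9999160208462115
```

Now a little more push to seat the rail on the stop. Then I'll back off with the fingers kept shut.

>>> {"method": "move_arm", "body": {"increments": [0,0,-0.004,0,0,0,-0.008,0,0,0,-0.01,0,0,0,-0.01,0]}}

```text
t: 21.0
eef_pos: [0.5669, 0.1586, 0.0137]
eef_rot: [-0.474, 0.521, 0.477, 0.526]
ft_force: [1.1, 10.4, -1.3]
grip_width: 0.0005
```

```bash
python3 - <<'E'
from h import *
plan([-20,140,12],90)
E
```

```text
t 21.0 tcp jig [-20.8  99.6  13.7] jaw 90.05 tooly -180.0 xdown -1.0 F jig [ 0.1 10.4 -1.3] q6 -1.305 w 0.0005
units [0.0082, -0.0033, 0.1617] 0.0003 jaw alt -0.9997473007159351
```

>>> {"method": "move_arm", "body": {"increments": [0,0,0.01,0,0,0,0.04,0,0,0,0.1,0,0,0,0.16,0,-0.1,0,0.18,0,-0.25,0,0.18,0,-0.25,0.1,0.18,0,-0.25,0.22,0.1,0,-0.25,0.26,-0.1,0,-0.25,0.26,-0.3,0,-0.25,0.26,-0.44,0,-0.25,0.26,-0.44,0,-0.25,0.26,-0.44,0]}}

```text
t: 22.3
eef_pos: [0.4915, 0.051, 0.0761]
eef_rot: [-0.475, 0.524, 0.475, 0.524]
ft_force: [0.1, 0.0, -0.4]
grip_width: -0.0
```

```bash
python3 - <<'E'
from h import *
plan([-80,-15,12],90)
f=imaging.grab_frame("scene"); crop(f,(200,170,410,340),3.8,"scc15.png")
E
```

```text
t 22.3 tcp jig [-85.4 -14.8  76.1] jaw 89.91 tooly 179.9 xdown -1.0 F jig [ 0.1  0.1 -0.4] q6 -1.485 w -0.0
units [0.2564, -0.0216, -0.0011] -0.0005 jaw alt 0.9995102340403397
```

View pics/scc15.png

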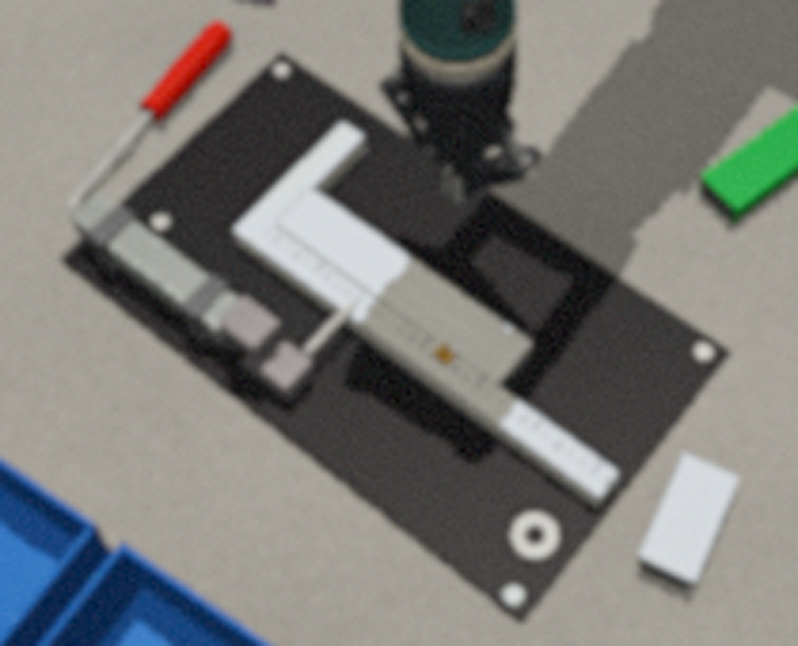

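>>> {"method": "move_arm", "body": {"increments": [0,0,0,0,0,0,0,0,0.1,0,0,0,0.2,0,0,0,0.27,0,0,0,0.27,0,0,0,0.27,-0.03,0,0,0.27,-0.06,0,0,0.27,-0.09,0,0,0.27,-0.11,0,0,0.27,-0.125,0,0,0.27,-0.135,0,0,0.27,-0.143,0,0,0.27,-0.15,0,0,0.27,-0.155,0,0,0.27,-0.155,0,0], "grip": 0.4}}

```text
t: 23.95
eef_pos: [0.5266, 0.0476, 0.0079]
eef_rot: [-0.473, 0.525, 0.477, 0.522]
ft_force: [-9.0, 0.2, 4.7]
grip_width: 0.0601
```

```bash
python3 - <<'E'
from h import *
plan([-50,-15,8],90)
f=imaging.grab_frame("scene"); crop(f,(200,170,410,340),3.8,"scc16.png")
E
```

```text
t 23.95 tcp jig [-50.2 -14.8   7.9] jaw 90.02 tooly -180.0 xdown -1.0 F jig [-9.  -0.7  4.7] q6 -1.492 w 0.0601
units [-0.0006, -0.0006, -0.0007] 0.0001 jaw alt -0.9998859315610199
```

View pics/scc16.png

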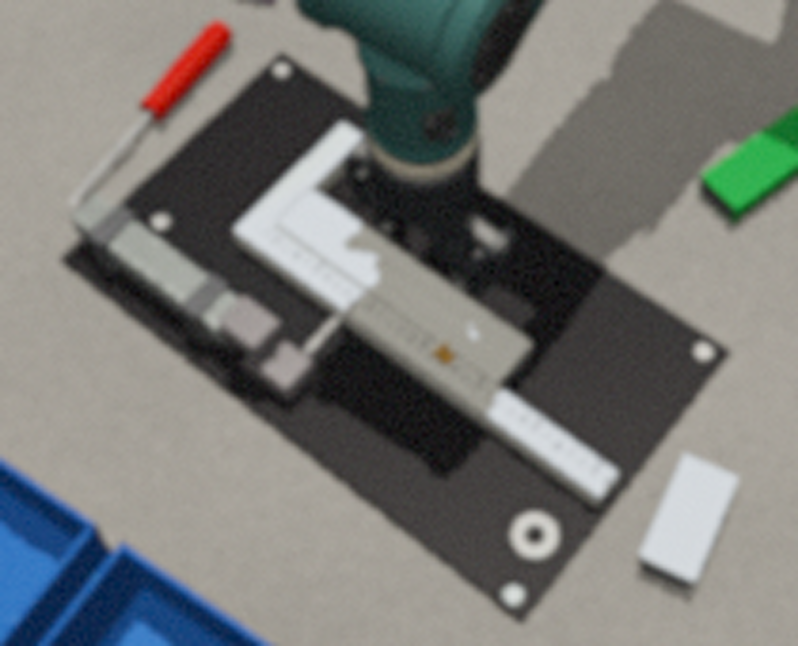

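>>> {"method": "move_arm", "body": {"increments": [0,0.02,0,0,0,0.05,0,0,0,0.08,0,0,-0.1,0.08,0,0,-0.25,0.08,0,0,-0.4,0.08,0,0,-0.45,0.08,0,0,-0.45,0.08,0,0]}}

```text
t: 24.8
eef_pos: [0.5113, 0.0491, 0.1234]
eef_rot: [-0.477, 0.522, 0.474, 0.525]
ft_force: [-0.1, 0.3, -0.6]
grip_width: 0.0597
```

```bash
python3 - <<'E'
from h import *
plan([83,-66,120],0)
f=imaging.grab_frame("top"); crop(f,(225,120,385,225),5,"top17.png")
f=imaging.grab_frame("scene"); crop(f,(200,170,410,340),3.8,"scc17.png")
E
```

```text
t 24.8 tcp jig [-65.6 -14.8 123.4] jaw 90.0 tooly 180.0 xdown -1.0 F jig [-0.2  0.3 -0.6] q6 -1.489 w 0.0597
units [0.0173, -0.5941, -0.2049] 0.5 jaw alt -0.5000189509172688
```

View pics/scc17.png

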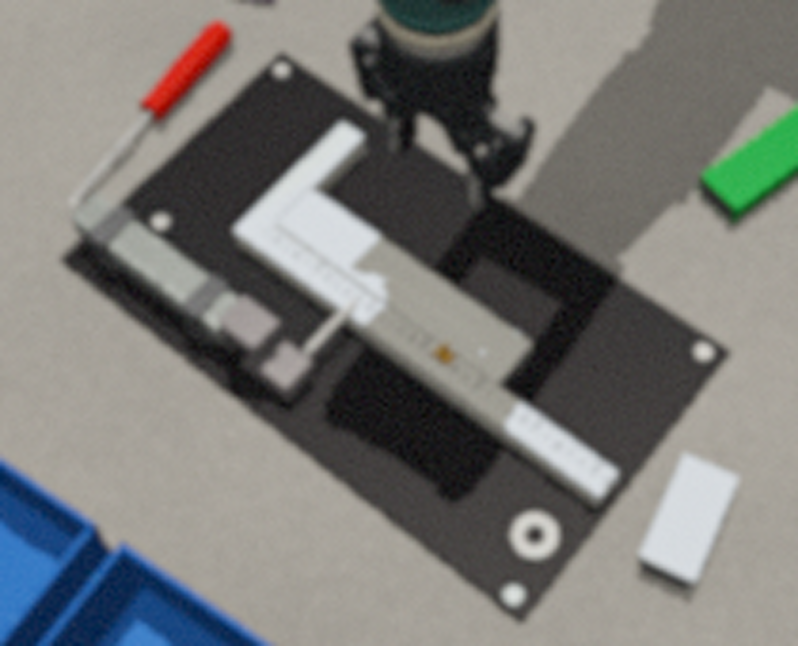

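Rail is seated: its edge meets the fence line and the stop, with the corner at about (285,222) in the crop. Next I'll move above the gauge head and turn the jaws along jig x.

>>> {"method": "move_arm", "body": {"increments": [0,-0.06,-0.02,0.046,0,-0.12,-0.04,0.092,0,-0.2,-0.07,0.138,0,-0.28,-0.1,0.184,0,-0.36,-0.12,0.23,0,-0.44,-0.15,0.276,0,-0.5,-0.17,0.322,0,-0.55,-0.19,0.368,0,-0.58,-0.2,0.414,0,-0.594,-0.205,0.46,0,-0.594,-0.205,0.5,0,-0.594,-0.205,0.5,0,-0.594,-0.205,0.5,0,-0.594,-0.205,0.5]}}

```text
t: 26.3
eef_pos: [0.6521, -0.016, 0.1195]
eef_rot: [0.034, 0.707, -0.033, 0.706]
ft_force: [0.2, 0.3, 0.2]
grip_width: 0.0599
```

```bash
python3 - <<'E'
from h import *
plan([83,-66,120],0)
f=imaging.grab_frame("wrist"); cv2.imwrite("pics/wrist18.png",f["img"]);np.savez("wrist18.npz",**{k:f[k] for k in("img","range_z","mtx","view")})
f=imaging.grab_frame("scene"); cv2.imwrite("pics/scene18.png",f["img"])
E
```

```text
t 26.3 tcp jig [ 80.8 -66.1 119.5] jaw 0.1 tooly 90.1 xdown -1.0 F jig [0.2 0.3 0.2] q6 -0.017 w 0.0599
units [-0.0021, 0.0004, 0.0087] 0.0006 jaw alt -0.999434362753741
```

View pics/wrist18.png

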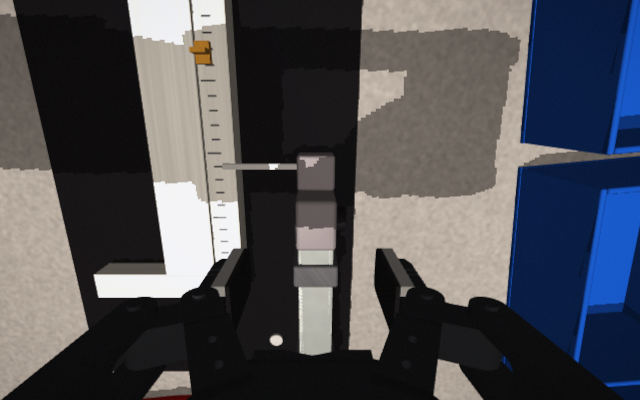

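View pics/scene18.png

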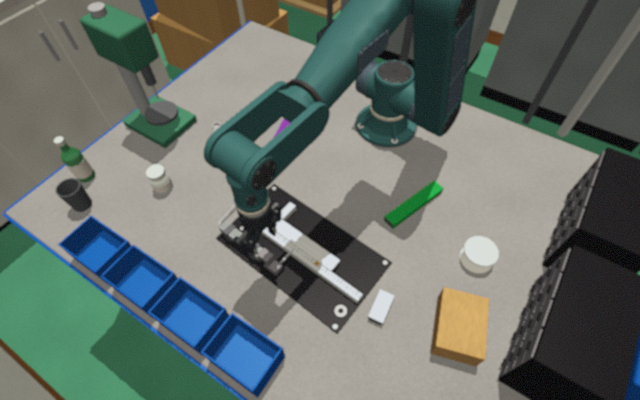

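```bash
python3 - <<'E'
from h import *
f=np.load("wrist18.npz"); f={k:f[k] for k in f}
crop(f,(180,30,360,300),2.2*1.0,"w18c.png")
r=f["range_z"]; P=w2j(cloud(f).reshape(-1,3)).reshape(400,640,3)
for u in (305,315,328):
    print(u,[(v,P[v,u].round(0).tolist()) for v in range(150,260,6)])
print("row220",[(u,P[225,u].round(0).tolist()) for u in range(292,345,3)])
for n,uv,z in [("clip ctr",(203,53),37),("pointer tip",(222,166),35.5),("ptr mid",(260,166),35.5)]:
    print(n,w2j(unproj(f,uv,z/1000))[0].round(1))
E
```

```text
305 [(150, [75.0, -26.0, 7.0]), (156, [76.0, -27.0, 35.0]), (162, [76.0, -31.0, 38.0]), (168, [76.0, -35.0, 37.0]), (174, [76.0, -40.0, 36.0]), (180, [76.0, -44.0, 39.0]), (186, [76.0, -49.0, 36.0]), (192, [76.0, -53.0, 40.0]), (198, [76.0, -53.0, 56.0]), (204, [76.0, -54.0, 65.0]), (210, [76.0, -58.0, 66.0]), (216, [76.0, -62.0, 66.0]), (222, [76.0, -67.0, 65.0]), (228, [76.0, -71.0, 66.0]), (234, [76.0, -75.0, 66.0]), (240, [76.0, -80.0, 66.0]), (246, [76.0, -84.0, 65.0]), (252, [76.0, -96.0, 49.0]), (258, [76.0, -101.0, 49.0])]
315 [(150, [83.0, -26.0, 8.0]), (156, [83.0, -27.0, 35.0]), (162, [83.0, -31.0, 38.0]), (168, [83.0, -36.0, 36.0]), (174, [83.0, -40.0, 37.0]), (180, [83.0, -45.0, 36.0]), (186, [83.0, -49.0, 36.0]), (192, [83.0, -53.0, 40.0]), (198, [83.0, -53.0, 57.0]), (204, [83.0, -55.0, 65.0]), (210, [83.0, -58.0, 66.0]), (216, [83.0, -62.0, 67.0]), (222, [83.0, -67.0, 65.0]), (228, [83.0, -71.0, 66.0]), (234, [83.0, -76.0, 65.0]), (240, [83.0, -80.0, 66.0]), (246, [83.0, -85.0, 64.0]), (252, [83.0, -96.0, 48.0]), (258, [83.0, -101.0, 50.0])]
328 [(150, [94.0, -26.0, 8
[... 409 characters left out ...]
, -80.0, 66.0]), (246, [92.0, -84.0, 65.0]), (252, [93.0, -96.0, 50.0]), (258, [93.0, -101.0, 50.0])]
row220 [(292, [64.0, -90.0, 9.0]), (295, [69.0, -71.0, 61.0]), (298, [71.0, -69.0, 65.0]), (301, [73.0, -69.0, 65.0]), (304, [76.0, -68.0, 67.0]), (307, [78.0, -69.0, 66.0]), (310, [80.0, -69.0, 66.0]), (313, [82.0, -69.0, 66.0]), (316, [84.0, -69.0, 66.0]), (319, [86.0, -69.0, 67.0]), (322, [88.0, -69.0, 65.0]), (325, [90.0, -69.0, 65.0]), (328, [91.0, -68.0, 67.0]), (331, [94.0, -69.0, 66.0]), (334, [96.0, -69.0, 66.0]), (337, [98.0, -72.0, 57.0]), (340, [100.0, -72.0, 57.0]), (343, [102.0, -72.0, 57.0])]
clip ctr [ 8.9 40.7 37. ]
pointer tip [ 15.2 -34.4  35.5]
ptr mid [ 42.9 -34.3  35.5]
```

View pics/w18c.png

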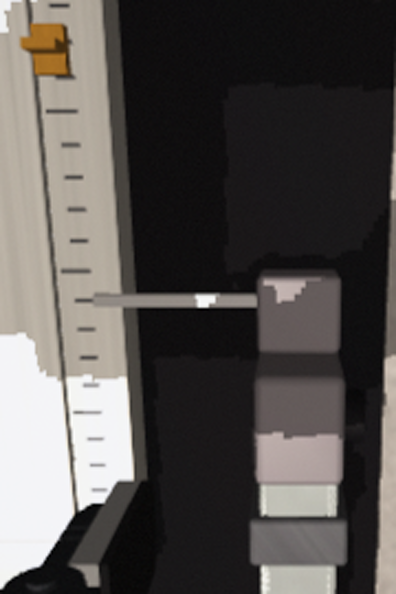

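>>> {"method": "move_arm", "body": {"increments": [0.1,-0.006,0.012,0,0.2,-0.006,0.012,0,0.28,-0.006,0.012,0,0.34,-0.006,0.012,0,0.375,-0.006,0.012,0,0.375,-0.006,0.012,0,0.375,-0.006,0.012,0]}}

```text
t: 27.1
eef_pos: [0.6562, -0.018, 0.028]
eef_rot: [0.034, 0.706, -0.034, 0.707]
ft_force: [0.5, 0.0, 0.3]
grip_width: 0.0598
```

```bash
python3 - <<'E'
from h import *
plan([83.8,-67.5,25],0)
f=imaging.grab_frame("wrist"); cv2.imwrite("pics/wrist19.png",f["img"]);np.savez("wrist19.npz",**{k:f[k] for k in("img","range_z","mtx","view")})
E
```

```text
t 27.1 tcp jig [ 85.2 -67.6  28. ] jaw 0.01 tooly 90.0 xdown -1.0 F jig [0.5 0.1 0.3] q6 -0.018 w 0.0598
units [0.012, 0.0006, -0.0054] 0.0001 jaw alt -0.999947980874486
```

View pics/wrist19.png

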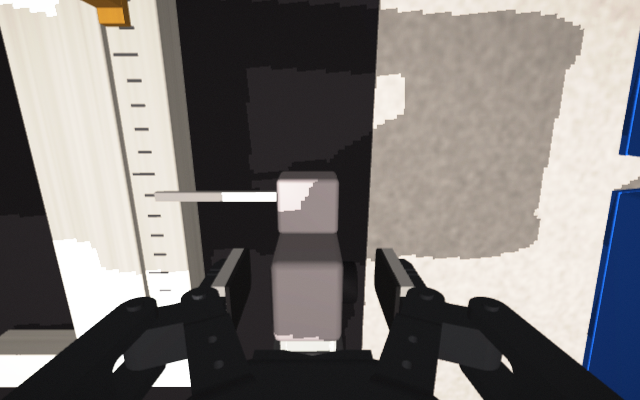

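>>> {"method": "move_arm", "body": {"increments": [0.009,0,-0.005,0,0.009,0,-0.005,0,0.009,0,-0.005,0]}}

```text
t: 27.45
eef_pos: [0.6545, -0.0178, 0.0253]
eef_rot: [0.034, 0.706, -0.034, 0.707]
ft_force: [-0.2, -1.0, -0.2]
grip_width: 0.0597
```

```bash
python3 - <<'E'
from h import *
plan([83.8,-67.5,25],0)
E
```

```text
t 27.45 tcp jig [ 83.4 -67.6  25.3] jaw 0.0 tooly 90.0 xdown -1.0 F jig [-0.1 -1.  -0.2] q6 -0.017 w 0.0597
units [0.0013, 0.0005, 0.0016] 0.0 jaw alt -0.9999842935753767
```

>>> {"method": "move_arm", "body": {"increments": [0,0,0,0,0,0,0,0,0,0,0,0,0,0,0,0,0,0,0,0,0,0,0,0], "grip": -1}}

```text
t: 28.05
eef_pos: [0.6549, -0.0179, 0.0261]
eef_rot: [0.034, 0.706, -0.034, 0.707]
ft_force: [-2.1, 0.2, 5.0]
grip_width: 0.0287
```

```bash
python3 - <<'E'
from h import *
plan([83.8,-67.5,25],0)
f=imaging.grab_frame("wrist"); cv2.imwrite("pics/wrist20.png",f["img"])
E
```

```text
t 28.05 tcp jig [ 83.8 -67.7  26.1] jaw 0.01 tooly 90.0 xdown -1.0 F jig [-2.1 -0.   5. ] q6 -0.018 w 0.0287
units [0.0046, 0.0006, -0.0001] 0.0001 jaw alt -0.9999382569649987
```

View pics/wrist20.png

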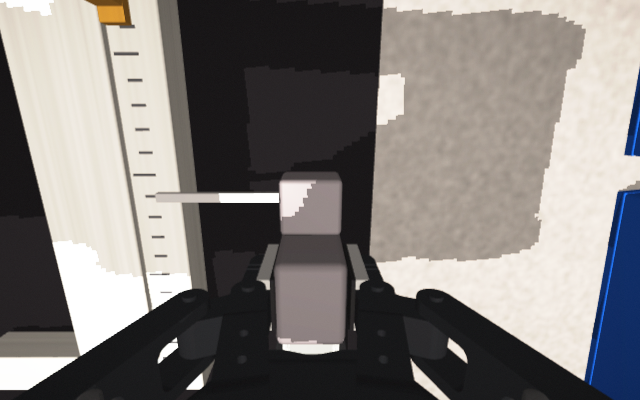

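>>> {"method": "move_arm", "body": {"increments": [0,0.008,0,0,0,0.016,0,0,0,0.028,0,0,0,0.04,0,0,0,0.04,0,0]}}

```text
t: 28.6
eef_pos: [0.6558, -0.0083, 0.0261]
eef_rot: [0.034, 0.706, -0.034, 0.707]
ft_force: [-2.4, -2.4, 5.6]
grip_width: 0.0288
```

```bash
python3 - <<'E'
from h import *
plan([83.8,9,25],0)
f=imaging.grab_frame("wrist"); cv2.imwrite("pics/wrist21.png",f["img"])
E
```

```text
t 28.6 tcp jig [ 83.8 -58.1  26.1] jaw 0.01 tooly 90.0 xdown -1.0 F jig [-2.2 -2.6  5.6] q6 -0.002 w 0.0288
units [0.0042, 0.2682, 0.0] 0.0001 jaw alt -0.9999420233475019
```

View pics/wrist21.png

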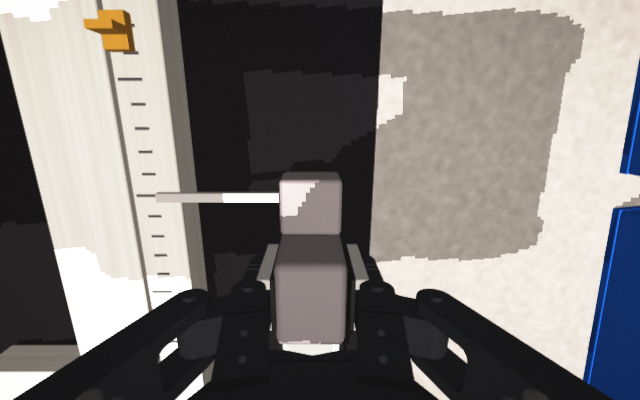

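>>> {"method": "move_arm", "body": {"increments": [0,0.012,0,0,0,0.03,0,0,0,0.05,0,0,0,0.075,0,0,0,0.1,0,0,0,0.125,0,0,0,0.15,0,0,0,0.175,0,0,0,0.2,0,0,0,0.22,0,0,0,0.233,0,0,0,0.24,0,0,0,0.24,0,0,0,0.24,0,0]}}

```text
t: 30.05
eef_pos: [0.6615, 0.0513, 0.0261]
eef_rot: [0.034, 0.706, -0.034, 0.707]
ft_force: [-1.8, -1.1, 6.0]
grip_width: 0.0289
```

```bash
python3 - <<'E'
from h import *
plan([83.8,9,25],0)
f=imaging.grab_frame("wrist"); cv2.imwrite("pics/wrist22.png",f["img"]);np.savez("wrist22.npz",**{k:f[k] for k in("img","range_z","mtx","view")})
crop(f,(70,150,290,270),3.6,"w22c.png")
f=imaging.grab_frame("scene"); crop(f,(270,220,350,280),9,"scc22.png");np.savez("scene22.npz",**{k:f[k] for k in("img","range_z","mtx","view")})
E
```

```text
t 30.05 tcp jig [83.7  1.8 26.1] jaw 0.0 tooly 90.0 xdown -1.0 F jig [-1.7 -1.3  6. ] q6 0.089 w 0.0289
units [0.0044, 0.0288, 0.0002] 0.0 jaw alt -0.9999751814881613
```

View pics/w22c.png

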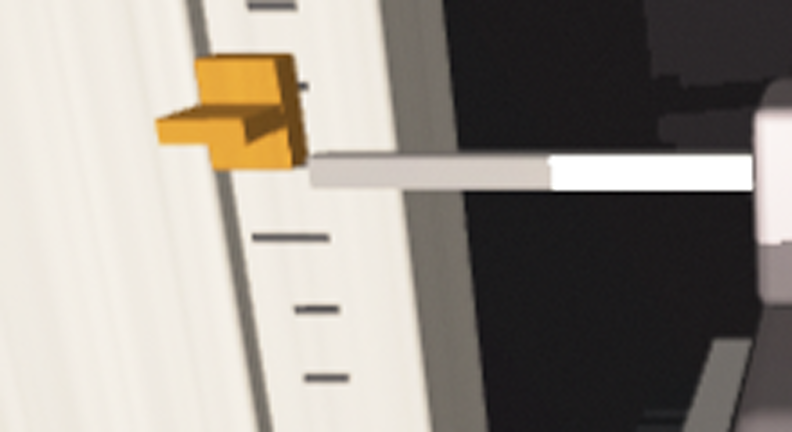

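View pics/scc22.png

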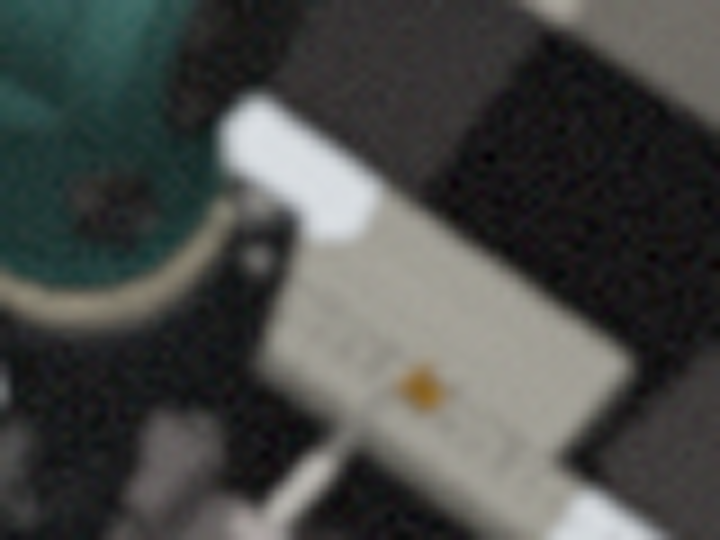

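```bash
cat > meas.py <<'E'
from h import *
def meas(npz,off,s,rib,base,ptr):
    f=np.load(npz); f={k:f[k] for k in f}
    c=lambda p:(np.array(p,float)+0.0)/s+np.array(off)-.5
    J=lambda p,z:w2j(unproj(f,c(p),z/1000)).round(2)
    print("rib top",J(rib,42).tolist()); print("base",J(base,33).tolist()); print("ptr",J(ptr,35.5).tolist())
    print("means: rib",J(rib,42)[:,1].mean(),"base",J(base,33)[:,1].mean(),"ptr",J(ptr,35.5)[:,1].mean())
E
python3 - <<'E'
from meas import *
meas("wrist22.npz",(70,150),3.6,[(157,120),(247,120),(160,143),(247,143)],[(197,57),(293,55),(212,168),(291,168)],[(313,157),(313,188),(540,156),(540,190),(740,156),(740,190)])
E
```

```text
rib top [[1.34, 43.0, 42.0], [11.71, 42.99, 42.0], [1.2, 40.27, 42.0], [11.29, 40.27, 42.0]]
base [[1.79, 48.85, 33.0], [13.49, 49.09, 33.0], [1.34, 34.9, 33.0], [11.21, 34.89, 33.0]]
ptr [[15.42, 36.94, 35.5], [14.87, 33.0, 35.5], [43.19, 37.04, 35.5], [42.83, 32.72, 35.5], [67.67, 37.02, 35.5], [67.52, 32.69, 35.5]]
means: rib 41.63250000000001 base 41.932500000000005 ptr 34.901666666666664
```

>>> {"method": "move_arm", "body": {"increments": [0,0.01,0,0,0,0.02,0,0,0,0.0275,0,0,0,0.0275,0,0,0,0.0275,0,0]}}

```text
t: 30.65
eef_pos: [0.6622, 0.0581, 0.0261]
eef_rot: [0.034, 0.706, -0.034, 0.707]
ft_force: [-2.4, -2.1, 5.2]
grip_width: 0.0288
```

```bash
python3 - <<'E'
from h import *
plan([83.8,9,25],0)
f=imaging.grab_frame("wrist"); cv2.imwrite("pics/wrist23.png",f["img"]);np.savez("wrist23.npz",**{k:f[k] for k in("img","range_z","mtx","view")})
crop(f,(70,150,290,270),3.6,"w23c.png")
E
```

```text
t 30.65 tcp jig [83.8  8.6 26.1] jaw 0.0 tooly 90.0 xdown -1.0 F jig [-2.2 -2.3  5.2] q6 0.099 w 0.0288
units [0.0045, 0.0015, 0.0002] 0.0 jaw alt -0.9999872208742109
```

View pics/w23c.png

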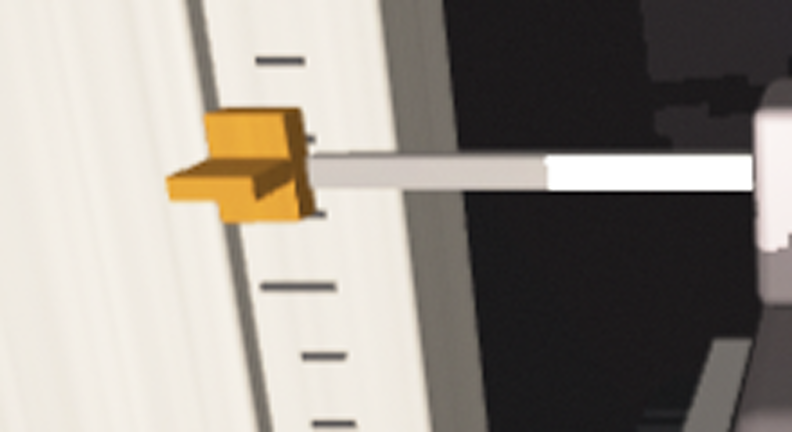

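View pics/wrist23.png

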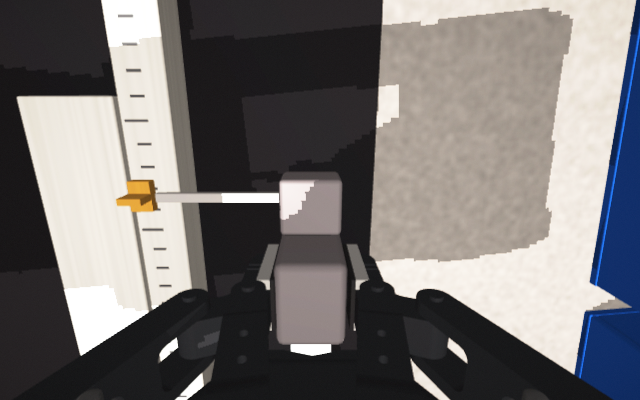

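```bash
python3 - <<'E'
from meas import *
meas("wrist23.npz",(70,150),3.6,[(167,177),(252,177),(168,200),(254,198)],[(206,111),(285,110),(220,221),(300,220)],[(316,157),(316,188),(540,156),(540,190),(740,156),(740,190)])
f=imaging.grab_frame("scene"); crop(f,(200,170,410,340),3.8,"scc23.png"); crop(f,(285,220,345,270),12,"scc23z.png");np.savez("scene23.npz",**{k:f[k] for k in("img","range_z","mtx","view")})
f=imaging.grab_frame("top"); crop(f,(225,120,385,225),5,"top23.png")
E
```

```text
rib top [[1.3, 43.0, 42.0], [11.24, 42.99, 42.0], [0.93, 40.2, 42.0], [11.08, 40.43, 42.0]]
base [[1.78, 48.98, 33.0], [11.52, 49.09, 33.0], [1.22, 34.78, 33.0], [11.36, 34.9, 33.0]]
ptr [[15.78, 43.76, 35.5], [15.24, 39.81, 35.5], [43.19, 43.86, 35.5], [42.83, 39.53, 35.5], [67.66, 43.83, 35.5], [67.52, 39.51, 35.5]]
means: rib 41.655 base 41.9375 ptr 41.71666666666666
```

View pics/scc23z.png

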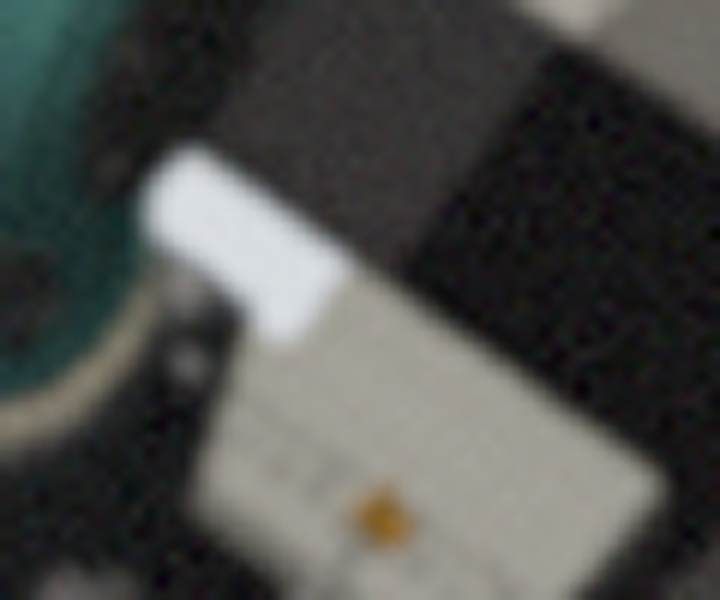

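View pics/scc23.png

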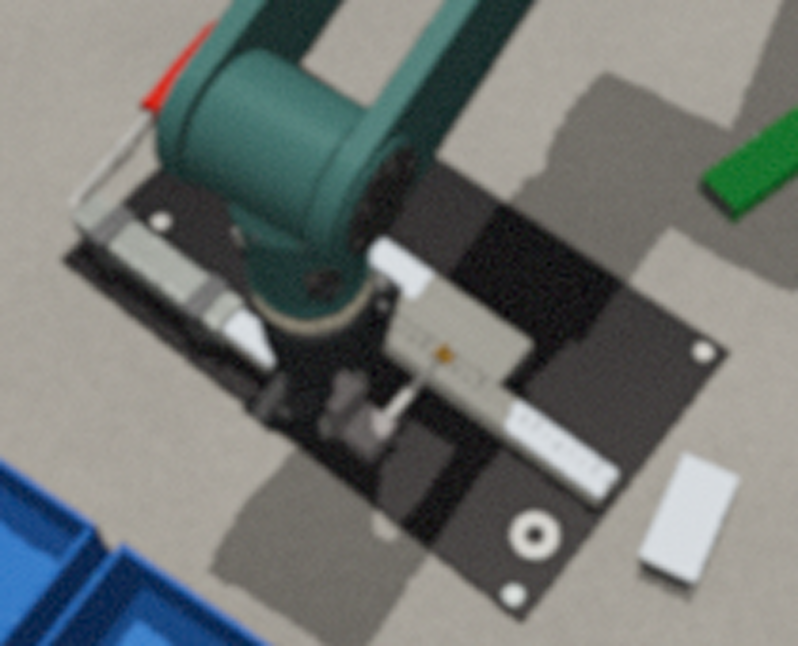

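View pics/top23.png

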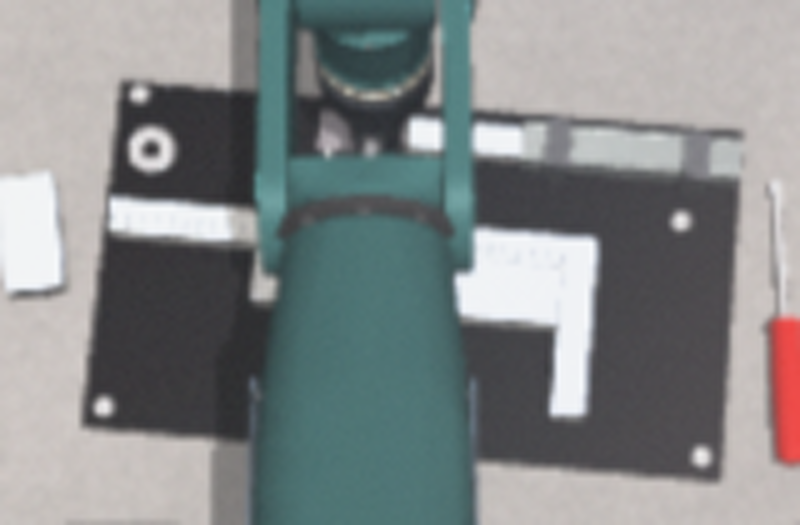

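```bash
python3 - <<'E'
from h import *
f=np.load("wrist23.npz"); f={k:f[k] for k in f}
crop(f,(0,80,200,360),2.1,"w23r.png")
print(w2j(unproj(f,[(18,97),(110,97),(64,290)],.031)).round(1).tolist(), w2j(unproj(f,[(124,121),(152,229.5)],.028)).round(1).tolist())
E
```

```text
[[-39.0, 84.1, 31.0], [-0.6, 84.1, 31.0], [-39.8, -7.2, 31.0]] [[1.9, 74.3, 28.0], [7.0, 23.8, 28.0]]
```

View pics/w23r.png

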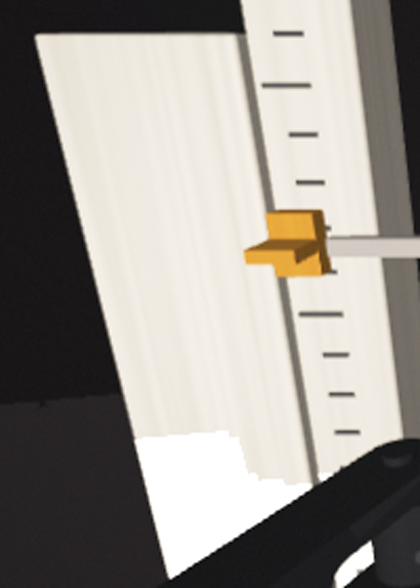

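```bash
python3 - <<'E'
from h import *
from station import manip
plan([83.8,9,25],0)
print(manip.finish_job())
E
```

```text
t 30.8 tcp jig [83.8  8.6 26.1] jaw -0.0 tooly 90.0 xdown -1.0 F jig [-2.4 -1.9  5.7] q6 0.099 w 0.0287
units [0.0046, 0.0015, 0.0002] -0.0 jaw alt 0.9999983242347507
the job is handed in; nothing more can be done
None
```

The job is handed in at t ≈ 31 s with the rail in its corner and the pointer on the clip, but one mistake on the way may have broken the force limits.

**What I did**
- I pushed the rail against the fence and then the end stop.
- I gripped the gauge head (fingers at 28.7 mm, so the button was squeezed in) and pulled the arm out about 76 mm. I am still holding the head there.

**Last checks**
- **Pointer:** in the wrist view it is at y 41.7 mm, against 41.7 mm for the clip's rib and 41.9 mm for its base, so about 0–0.2 mm off. Absolute y in that view reads about 5–6 mm low, but the pointer and clip are read from the same picture, so their difference should hold.
- **Rail:** the pushes stalled at about 9–10 N on both the fence and the stop. Its end lies at 90 mm by the tick marks, level across, and I saw no gap at the corner in the top view.
- **Other items:** the offcut, washer and screwdriver look unmoved in the last pictures. I did not check the spool, jar, carton and wrench again at the end.

**What went wrong:** after the first push onto the stop I opened the gripper too close to the rail's end. The fingers jammed on it and turned the rail about 14° out of its corner. The wrist force read about 107 N at the end of that move and about 98 N a second later. Nothing was read during the move itself, so I can't rule out that it passed 120 N or that the gripper body pressed harder than 40 N. I unloaded the arm, then repeated both pushes and pushed once more onto the fence before touching the gauge.

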